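# Load the bench demagnetiser and run it

### The arm

A 6-joint arm with a two-finger parallel gripper is mounted at the origin on a cart in front of the work surface, level with it; the furniture and walls round the work are solid. World frame = base frame: x ahead of the robot, y to its left, z up, the work surface at z = 0. Lengths are in m, angles in rad, forces in N, time in s.
With the tool pointing down it reaches from about 0.35 to 0.775 m from the base axis. Payload 7.3 kg.
Tool frame: the origin (TCP) lies midway between the tips of the shut fingers; the grasp point (between the pads) lies robot.grasp_offset behind it (robot.grasp_offset is the distance from the TCP to the grasp point, in m); z points along the fingers, x is the direction in which the jaws open and shut, and the axes are right-handed (so a half turn about z gives the same grasp; the last joint's range is limited). The gripper opens to 92 mm and grips with 3 to 60 N. Pads are 19 mm wide; open, the fingers measure 130 mm over their backs; the gripper's body (75 mm by 190 mm) begins 47 mm behind the grasp point.
Start: joints at [1.134, 0.342, 1.524, -0, 1.275, -0.146], TCP at [0.151, 0.503, 0.227] pointing down, gripper open.
Joint ranges: [-2.53, 2.53], [-0.77, 2.02], [0.04, 2.7], [-1, 4.14], [0.28, 2.66], [-3.11, 3.11]. Speed limits (rad/s): [2.57, 2.57, 3.14, 3.14, 3.14, 3.14].

### API

Orientations are given as [roll, pitch, yaw] about the fixed x, y, z axes, in that order (R = Rz(yaw) Ry(pitch) Rx(roll)).
In Python, from cell import robot gives the robot as it stands. The module is installed in compiled form; this text tells all that it offers.
- The arm moves only by the tool move_arm, never from a script. Its argument "increments" is a list of rows, each a list of 7 numbers: the finger opening in mm, from 0 to 91.8, then the shift along the tool's x, y, z in mm, then the turn, a rotation vector about the tool's x, y, z in rad. A call has 1 to 12 rows; each row shifts and turns the pose as measured when the row begins, along the tool's axes as they then stand; what a row does not reach is not made up. A row lasts 1/8 s, in which the tool goes at most 62.5 mm and 10.7 degrees, less where a joint would pass 70% of its speed; a pose out of reach is approached as far as the arm can. A call is refused whole if a number of a shift passes 62.5 or a number of a turn 0.188, either way. A call with a gripper value outside its range is refused whole. The fingers move at their own pace and stop on an object; "newtons" is the grip in N (left out, the last holds). Time passes only in rows, so rows that do not move let the fingers close. It gives the time, the measured TCP pose, the force and the opening at its end, in the units of the state.
- robot.observe(): the state, without advancing time (a new reading comes with each control period).
- robot.read_camera(name): name is "scene" or "top" or "wrist"; returns a dict with "img" (384x512x3 uint8, red, green, blue), "fx", "fy", "cx", "cy" (pixels), "T" (4x4, takes a point from camera to world coordinates). Camera axes: x right, y down, z forward; pixel columns grow to the right and rows downward; lengths in m; the calibration is good to about 2 mm. A picture is of the moment at which its call begins. There is no depth.
- robot.hand_in(): hands the job in, once; it reports no verdict.
Trained networks look in the newest picture that a camera, given by its name, has taken for a name from the list of things; names that differ only in an ending like _2 or _b are one class to them, and where a whole thing is asked for, a point or a joint stands for the part that bears it (a point fixed in the world has none). Each returns a list of dicts, best first, with "conf" (0 to 1); they miss things now and then, are a little off and sometimes report something else, mostly with a low value. They report only what shows in the picture. A call takes as long as a camera call.
- robot.look_for(thing, camera): "rect" ([left, top, width, height] in pixels, round what is visible of it).
The state is a dict: "time": time; "qpos": joint angles; "qvel": joint speeds; "joint_efforts": joint torques, N m; "tool_pos": TCP position; "tool_rot": TCP orientation; "contact_force": force on the tool from outside, world axes, zero at the start; "torque": the same for the moment, N m; "opening": finger opening in m.
Only numpy, scipy, OpenCV 4.12 (cv2) and the standard library are available. Lean on these libraries where they do the work, as an engineer would, in place of code of your own. Each camera call takes 0.05 s, during which the arm holds its last target.

### The job

Demagnetise the two freshly ground injector nozzles that stand on the bench: lower each one gently into the deep well of the demagnetiser and stand it upright on its collar on the tray, without dropping it or pressing it down hard (the tray's height has to be felt). When both stand in there, pull the sprung field lever fully towards you, then ease it slowly all the way back, over two seconds or more, so that the field dies away; never let it snap back. Leave the nozzles standing in the well, and leave the lying nozzle and the union nut where they are.

Things in the scene. Friction and masses are not known exactly. Their poses are not given: they have to be found in the camera images.
- nozzle_a_mid (a point): dark steel injector nozzle to be treated, standing upright on the bench, tip up, 54 mm tall: round collar 18 mm across at the foot, narrowing upwards to a thin tip; 40 to 80 g. Grip it round the collar, the lowest 18 mm. This point is its centre, 27 mm above the foot; z points to the tip.
- nozzle_b_mid (a point): the second nozzle to be treated, same kind and size, standing 0.1 to 0.25 m from the first; the point is again its centre, 27 mm above the foot.
- well_mouth (a point): centre of the well's mouth in the top of the demagnetiser (fixed grey round pot, 208 mm across), 130 mm above the bench. The well is round, 160 mm across. Its floor is a flat black tray, set by a screw 60 to 85 mm below the mouth: the height is not reported and must be felt. On its rubber mount it gives 1 mm under 3 N. Axes of this point: x from the machine's front to its back, y to its left, z up.
- lever_pivot (a point): pivot of the field lever, 150 mm left of the well's centre, 75 mm above the bench, between two steel cheeks (up to 127 mm above the bench) on a control box (150 x 74 mm, 98 mm tall, centre 135 mm left of the well's). Axes as the machine's; the hinge lies along y, the lever swings in the x-z plane.
- lever_ball (a point): centre of the black ball, 32 mm across, at the end of the lever, 150 mm from the pivot, on a 10 mm round bar. At rest the lever leans 0.50 rad (29 degrees) back from upright, ball about 207 mm above the bench. Best taken from above with one finger in front of the ball and one behind it, tips about 10 mm below its centre: pinched from its sides (along the hinge) it turns and creeps out of the grip.
- field_lever (a joint): angle of the field lever in rad: 0 at rest, leaning back; grows as the ball is pulled over the top towards the front (the robot's side, machine -x); 1.05 is the front stop, where it leans 0.55 rad forwards. A spring pulls it back to 0: about 4 N at the ball at rest, 9 N at the front stop. It snaps back if let go.
- lying_nozzle_mid (a point): a worn nozzle, same kind, lying on its side on the bench, 54 mm long: to be left alone; centre of it.
- union_nut_mid (a point): loose steel union nut, 24 x 27 x 20 mm, on the bench between the nozzles: to be left alone; centre of it.

How it is judged:
On the way, in this order (a step that is already met when the one before it is completed fails the run):
1. both nozzles stand upright on the tray in the well, let go (horizontal distance between each of nozzle_a_mid, nozzle_b_mid and well_mouth below 0.075 m and z of each of nozzle_a_mid, nozzle_b_mid in the frame of well_mouth below -0.027 m and angle between each of nozzle_a_mid, nozzle_b_mid's own z axis and vertical below 0.12 rad and contact force between each of nozzle_a, nozzle_b and the fingers below 0.05 N), for 0.2 s.
2. the field lever is pulled fully to the front (value of joint field_lever above 0.95 rad), for 0.1 s.
At the end, for the whole second after the job is handed in: Both treated nozzles stand upright (within 0.12 rad) and at rest on the tray in the well, inside its 160 mm bore and wholly below its mouth; the field lever has been pulled to at least 0.95 rad after that and is back home (below 0.05 rad) (horizontal distance between each of nozzle_a_mid, nozzle_b_mid and well_mouth below 0.075 m and z of each of nozzle_a_mid, nozzle_b_mid in the frame of well_mouth below -0.027 m and angle between each of nozzle_a_mid, nozzle_b_mid's own z axis and vertical below 0.12 rad and linear speed of each of nozzle_a, nozzle_b below 0.02 m/s and value of joint field_lever below 0.05 rad); the robot touches nothing.
It fails at once if a nozzle is pressed down hard or knocked against the demagnetiser (contact over 15 N) (contact force between any of nozzle_a, nozzle_b and demagnetiser above 15 N).
It fails at once if a nozzle is let fall into the well (moves faster than 0.25 m/s there while not held, a fall of more than some 5 mm) ((horizontal distance between nozzle_a_mid and well_mouth below 0.09 m and contact force between nozzle_a and the fingers below 0.05 N and linear speed of nozzle_a above 0.25 m/s) or (horizontal distance between nozzle_b_mid and well_mouth below 0.09 m and contact force between nozzle_b and the fingers below 0.05 N and linear speed of nozzle_b above 0.25 m/s)).
It fails at once if the lever snaps back (faster than 1.2 rad/s while more than 0.15 rad from home) (value of joint field_lever above 0.15 rad and velocity of joint field_lever below -1.2 rad/s).
It fails at once if the lying nozzle or the union nut is moved more than 20 mm (distance of any of lying_nozzle_mid, union_nut_mid from where it was at the start of the episode above 0.02 m).
It also fails if it takes over 72 s, if anything falls off the work surface, if the arm or the gripper's body presses on something with over 40 N, if the wrist force passes 120 N, or if a joint passes its speed limit or range.

## Working session

There is one attempt and no reset: what is moved stays moved. The work goes in short steps, Python scripts to look and compute and a tool call to move; the robot and the scene stay as the last step left them, time stands still between calls to the robot, and variables do not carry over. Pictures are saved under pics/ and viewed, and the job is handed in when it is done.

Besides the shell and the picture viewer there is one more tool, called after "Call:" in YAML: its name, and indented under it one key for each argument. move_arm: Moves the arm, as the interface text tells. Its arguments: {"type":"object","properties":{"increments":{"type":"array"},"newtons":{"type":"number"}},"required":["increments"]}

```bash
mkdir -p pics; cat > h.py <<'E'
import numpy as np, cv2
from cell import robot
from scipy.spatial.transform import Rotation as R
def snap(n,f):
    c=robot.read_camera(n); cv2.imwrite('pics/'+f,cv2.cvtColor(c['img'],cv2.COLOR_RGB2BGR)); return c
def ray(c,u,v):
    T=np.array(c['T']); d=T[:3,:3]@np.array([(u-c['cx'])/c['fx'],(v-c['cy'])/c['fy'],1]); return T[:3,3],d
def atz(c,u,v,z):
    o,d=ray(c,u,v); return o+d*(z-o[2])/d[2]
def proj(c,p):
    T=np.array(c['T']); q=T[:3,:3].T@(np.array(p)-T[:3,3]); return np.array([c['cx']+c['fx']*q[0]/q[2],c['cy']+c['fy']*q[1]/q[2]])
E
python3 - <<'E'
from h import *
np.set_printoptions(precision=4,suppress=True)
s=robot.observe(); print(s); print(robot.grasp_offset)
for n in['scene','top','wrist']:
    c=snap(n,n+'0.png'); print(n,c['fx'],c['cx'],c['cy'],np.array(c['T']))
    for t in['nozzle_a_mid','nozzle_b_mid','well_mouth','lever_ball','lying_nozzle_mid','union_nut_mid','lever_pivot']:
        try:
            for d in robot.look_for(t,n): print(n,t,np.round(d['rect'],1),round(d['conf'],2))
        except Exception as e: print(t,e)
E
```

```text
{'time': 0.0, 'qpos': array([ 1.134 ,  0.3427,  1.525 , -0.    ,  1.2754, -0.146 ]), 'qvel': array([-0.0008,  0.0001,  0.    , -0.0001, -0.0005,  0.0013]), 'joint_efforts': array([ -0.0024, -43.1223, -24.4217,   0.0715,   0.0558,  -0.0001]), 'tool_pos': array([0.1503, 0.5026, 0.226 ]), 'tool_rot': array([-3.1414,  0.0016,  1.28  ]), 'contact_force': array([-0.0419,  0.068 , -0.0658]), 'torque': array([-0.0548, -0.0169,  0.0086]), 'opening': 0.09191886777442074}
0.0188
scene 424.1008898823016 253.46904700641096 191.97475864778167 [[ 0.853  -0.3033  0.4247  0.0258]
 [-0.5219 -0.5001  0.691  -0.834 ]
 [ 0.0028 -0.8111 -0.5849  0.8185]
 [ 0.      0.      0.      1.    ]]
scene nozzle_a_mid [324.  263.5   2.4  19.1] 0.49
scene nozzle_b_mid [292.6 300.1   8.1  11.5] 0.59
scene well_mouth [202.2 120.   81.5 113.7] 0.81
scene lever_ball [289.2 260.6  12.6  13.4] 0.64
scene lever_ball [228.7 121.9  16.8  32.3] 0.62
scene lying_nozzle_mid [290.1 262.1  10.8  12.6] 0.46
scene union_nut_mid [323.8 266.    3.4  14.2] 0.7
scene union_nut_mid [304.9 286.6  13.9  12. ] 0.5
scene lever_pivot [200.2 123.2  78.6 110.1] 0.84
top 355.2422253791101 254.50144280303343 189.6628109776539 [[ 0.0458 -0.9739  0.2222  0.3271]
 [-0.9989 -0.0457  0.0053 -0.0585]
 [ 0.005  -0.2222 -0.975   1.0215]
 [ 0.      0.      0.      1.    ]]
top nozzle_a_mid [331.6 186.5   6.6   7. ] 0.59
top nozzle_b_mid [345.2 226.5   9.1   4.9] 0.47
top lever_ball [137.6 134.8  17.4  38.5] 0.82
top lying_nozzle_mid [305.3 201.   16.2   4.5] 0.61
top union_nut_mid [335.8 200.9  11.6  11.2] 0.39
top lever_pivot [140.3 133.1 109.3  98. ] 0.59
wrist 324.5097369459741 254.09190679561607 187.06806485143667 [[ 0.2869  0.9169  0.2776  0.0761]
 [ 0.958  -0.2748 -0.0824  0.5256]
 [ 0.0007  0.2895 -0.9572  0.3852]
 [ 0.      0.      0.      1.    ]]
```

```bash
python3 - <<'E'
import cv2,numpy as np
a=cv2.imread('pics/scene0.png');b=cv2.imread('pics/top0.png')
cv2.imwrite('pics/s1.png',cv2.resize(a[90:340,170:420],None,fx=2.4,fy=2.4,interpolation=2))
cv2.imwrite('pics/t1.png',cv2.resize(b[100:270,120:390],None,fx=2.9,fy=2.9,interpolation=2))
E
```

```text
(no output)
```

View pics/s1.png

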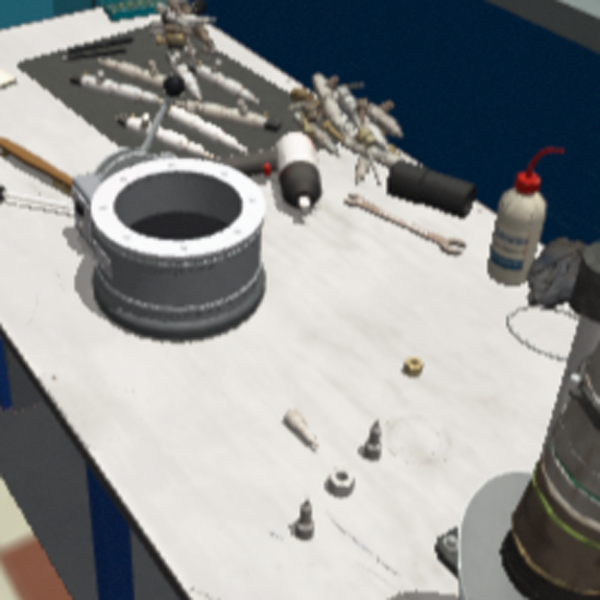

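View pics/t1.png

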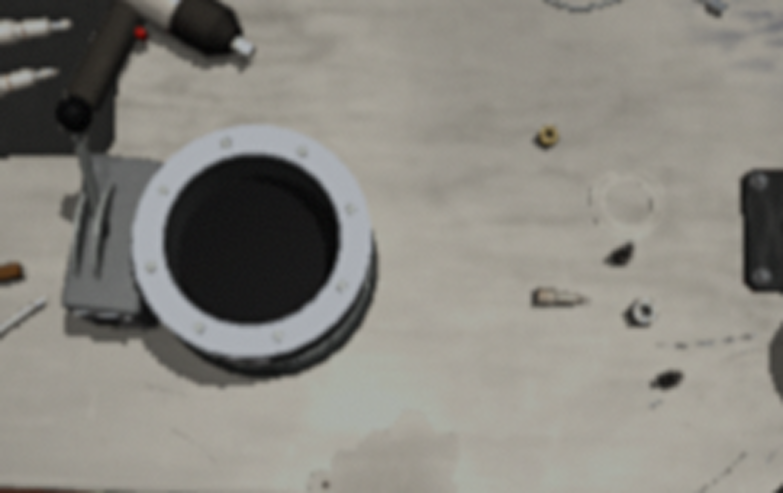

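View pics/scene0.png

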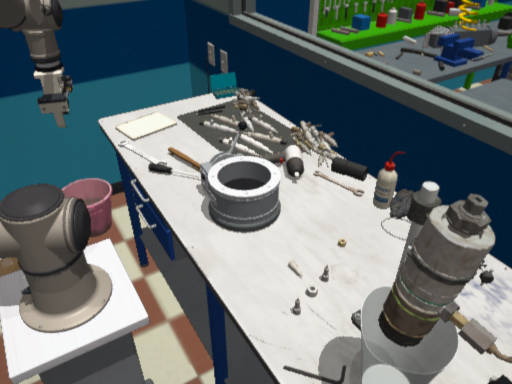

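View pics/top0.png

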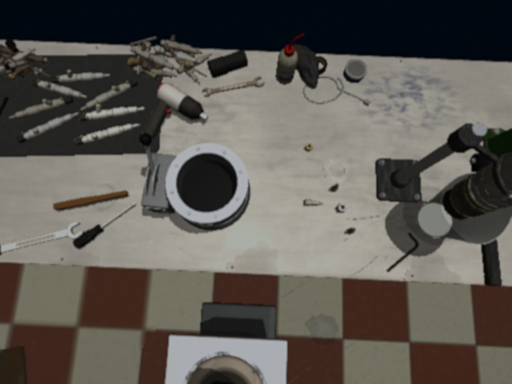

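```bash
python3 - <<'E'
from h import *
np.set_printoptions(precision=4,suppress=True)
s=robot.read_camera('scene');t=robot.read_camera('top')
S=lambda u,v:(u/2.4+170,v/2.4+90)
Tt=lambda u,v:(u/2.9+120,v/2.9+100)
print('A foot',atz(s,*S(372,452),0.004),atz(t,*Tt(613,260),0.009))
print('B foot',atz(s,*S(304,530),0.004),atz(t,*Tt(659,382),0.009))
print('nut',atz(s,*S(341,482),0.01),atz(t,*Tt(641,312),0.01))
print('lying',atz(s,*S(301,428),0.009),atz(t,*Tt(559,298),0.009))
# rim
for n,c,lo in(('top',t,0),('scene',s,0)):
    g=cv2.cvtColor(c['img'],cv2.COLOR_RGB2GRAY)
    x0,y0,x1,y1=(150,135,260,235) if n=='top' else (200,150,290,215)
    m=np.zeros_like(g); m[y0:y1,x0:x1]=(g[y0:y1,x0:x1]<110)*255
    cs,_=cv2.findContours(m,cv2.RETR_CCOMP,cv2.CHAIN_APPROX_NONE)
    for k in cs:
        if len(k)>60:
            e=cv2.fitEllipse(k); print(n,len(k),e,atz(c,*e[0],0.13))
# ball triangulate
a=Tt(74,112);b=S(174,85)
o1,d1=ray(t,*a);o2,d2=ray(s,*b)
X=np.linalg.lstsq(np.c_[d1,-d2],o2-o1,rcond=None)[0]
print('ball',o1+d1*X[0],o2+d2*X[1])
E
```

```text
A foot [ 0.5764 -0.2894  0.004 ] [ 0.5685 -0.2778  0.009 ]
B foot [ 0.4537 -0.3347  0.004 ] [ 0.4475 -0.3227  0.009 ]
nut [ 0.5189 -0.309   0.01  ] [ 0.5164 -0.3054  0.01  ]
lying [ 0.5292 -0.2253  0.009 ] [ 0.5269 -0.2237  0.009 ]
top 169 ((206.34434509277344, 182.09716796875), (58.15177917480469, 60.80280685424805), 70.7471923828125) [0.5446 0.0716 0.13  ]
top 392 ((200.25344848632812, 175.70179748535156), (102.83345031738281, 109.47911834716797), 172.43663024902344) [0.5609 0.0886 0.13  ]
scene 236 ((238.5930633544922, 182.56292724609375), (68.3116455078125, 74.73199462890625), 100.90319061279297) [0.5133 0.0409 0.13  ]
scene 117 ((243.7561492919922, 175.41201782226562), (27.195392608642578, 51.8818244934082), 89.35075378417969) [0.5447 0.0651 0.13  ]
scene 115 ((275.1711120605469, 158.0117645263672), (18.298078536987305, 36.800628662109375), 124.90150451660156) [0.6783 0.099  0.13  ]
ball [0.6283 0.2168 0.2043] [0.6296 0.2163 0.2046]
```

Call:
move_arm:
  increments:
    - [50, -31, 46, -7, 0, 0, 0]
    - [50, -31, 46, -7, 0, 0, 0]
    - [50, -31, 46, -7, 0, 0, 0]
    - [50, -31, 46, -7, 0, 0, 0]
    - [50, -31, 46, -7, 0, 0, 0]
    - [50, -31, 46, -7, 0, 0, 0]
    - [50, -31, 46, -7, 0, 0, 0]
    - [50, -31, 46, -7, 0, 0, 0]
    - [50, -31, 46, -7, 0, 0, 0]
    - [50, -31, 46, -7, 0, 0, 0]
    - [50, 0, 0, 0, 0, 0, -0.145]
    - [50, 0, 0, 0, 0, 0, -0.145]

```text
time: 2.8
tool_pos: [0.5145, 0.0603, 0.2993]
tool_rot: [3.137, -0.002, 1.579]
contact_force: [0.8, -0.3, 0.2]
opening: 0.0496
```

```bash
python3 - <<'E'
from h import *
c=snap('wrist','w1.png'); snap('scene','s2.png')
im=cv2.imread('pics/w1.png'); cv2.imwrite('pics/w1b.png',cv2.convertScaleAbs(im,alpha=3.5,beta=0))
E
```

```text
(no output)
```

View pics/w1.png

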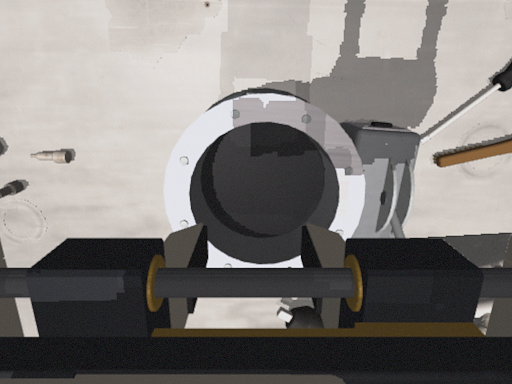

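View pics/w1b.png

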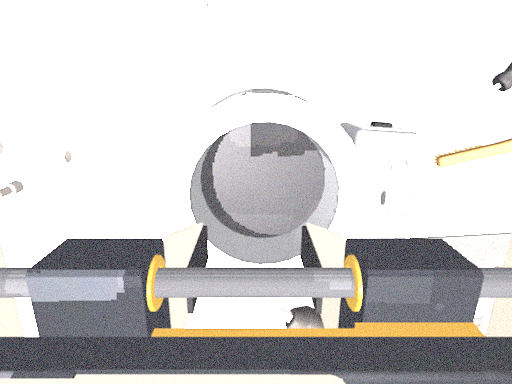

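View pics/s2.png

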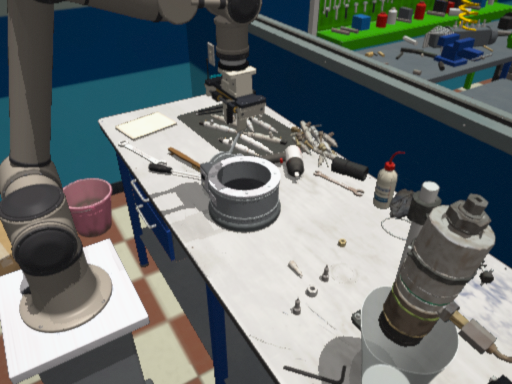

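```bash
python3 - <<'E'
import cv2
im=cv2.imread('pics/w1b.png')
cv2.imwrite('pics/w1c.png',cv2.resize(im[80:280,160:370],None,fx=3,fy=3,interpolation=2))
im=cv2.imread('pics/w1.png')
cv2.imwrite('pics/w1d.png',cv2.resize(im[80:280,160:430],None,fx=2.9,fy=2.9,interpolation=2))
E
```

```text
(no output)
```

View pics/w1c.png

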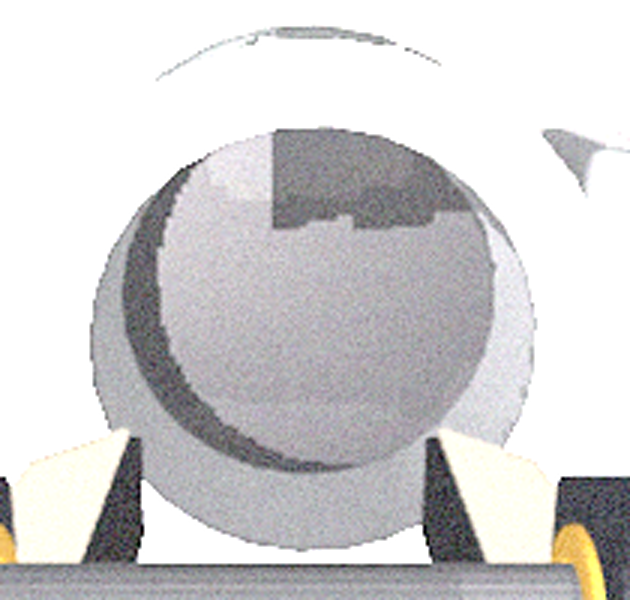

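View pics/w1d.png

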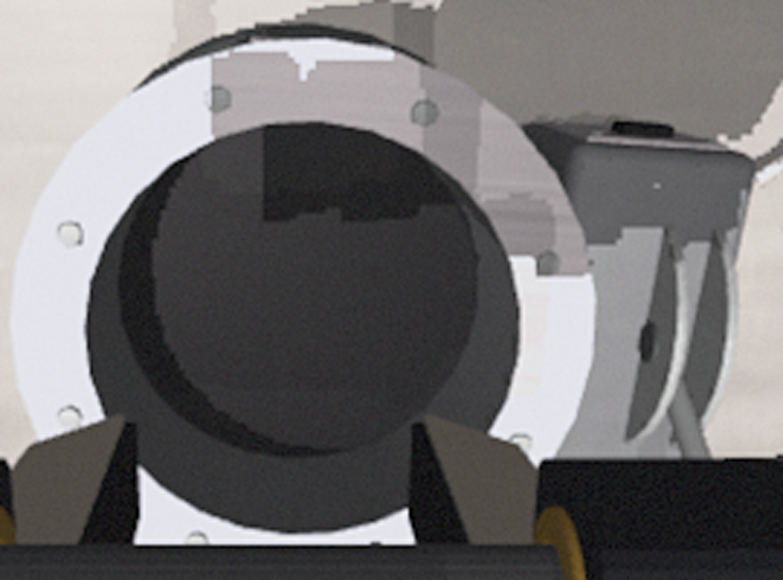

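```bash
python3 - <<'E'
from h import *
from scipy.optimize import least_squares
np.set_printoptions(precision=4,suppress=True)
c=robot.read_camera('wrist')
f=lambda L:[(u/3+160,v/3+80) for u,v in L]
tray=f([(123,290),(140,365),(180,420),(220,450),(290,470),(330,470),(400,445),(450,400),(491,310),(493,262)])
mouth=f([(92,335),(100,280),(130,225),(320,127),(510,240),(533,330),(300,548),(180,508),(400,525),(150,470)])
def res(p,full=False):
    r=[np.hypot(*(atz(c,u,v,0.13)[:2]-p[:2]))-0.08 for u,v in mouth]
    q=[np.hypot(*(atz(c,u,v,p[2])[:2]-p[:2]))-0.08 for u,v in tray]
    return np.array(r+q)*1000
s=least_squares(res,[.545,.07,.06],loss='soft_l1');print(s.x,res(s.x))
# outer collar etc
D=lambda u,v:(u/2.9+160,v/2.9+80)
# cheeks' straight lines, box front edge
for n,p,z in [('boxfrontL',D(575,150),.098),('boxfrontR',D(752,165),.098),('cheek1 front',D(668,230),.098),('bar base',D(670,395),.12),('bar low',D(697,455),.14)]:
    print(n,atz(c,*p,z))
def rb(p):
    pts=[D(70,235),D(68,417),D(217,100),D(424,112),D(547,262),D(521,440)]
    return pts
for p in rb(0):
    q=atz(c,*p,.13)[:2]-s.x[:2]; print(np.hypot(*q),np.degrees(np.arctan2(q[1],q[0])))
E
```

```text
[0.5487 0.0729 0.0573] [-1.056  -0.5503 -1.4143 -0.5791 -1.5664 -2.3837 -1.9165 -1.3234 -4.2572
 -4.5556 -0.851  -0.6981 -0.1978  0.8639  0.9846  1.2777 -0.0599 -1.7613
 -1.6092 -0.7007]
boxfrontL [0.4822 0.176  0.098 ]
boxfrontR [0.4876 0.2442 0.098 ]
cheek1 front [0.513  0.2153 0.098 ]
bar base [0.5732 0.215  0.12  ]
bar low [0.5889 0.2189 0.14  ]
0.09259980501999356 -115.37768879386773
0.09356605138839046 -71.03247880134622
0.09222699500167425 -160.42514880595346
0.09228677386985294 154.4345846797955
0.09198392908939457 109.4634083649471
0.09192913783754422 64.82091636616639
```

Call:
move_arm:
  increments:
    - [50, -55, -6, 0, 0, 0, 0]
    - [50, -55, -6, 0, 0, 0, 0]
    - [50, -55, -6, 0, 0, 0, 0]
    - [50, -55, -6, 25, 0, 0, 0]
    - [50, -55, -6, 30, 0, 0, 0]
    - [50, -55, -6, 30, 0, 0, 0]
    - [50, -40, -6, 20, 0, 0, 0]
    - [50, 0, 0, 0, 0, 0, 0]

```text
time: 3.95
tool_pos: [0.4717, -0.3135, 0.1929]
tool_rot: [3.131, -0.002, 1.554]
contact_force: [-0.4, 0.3, 0.5]
opening: 0.0503
```

```bash
python3 - <<'E'
from h import *
c=snap('wrist','w2.png'); print(robot.observe()['tool_pos'])
for t in['nozzle_a_mid','lying_nozzle_mid','union_nut_mid']:
    for d in robot.look_for(t,'wrist'): print(t,np.round(d['rect'],1),round(d['conf'],2))
E
```

```text
[ 0.4723436  -0.31230241  0.19384878]
nozzle_a_mid [271.6 241.4  14.4  25.1] 0.78
nozzle_a_mid [226.8 136.   17.   21.4] 0.7
nozzle_a_mid [489.  186.8  22.8  82.5] 0.58
nozzle_a_mid [311.1 205.   47.1  18.2] 0.38
lying_nozzle_mid [311.3 203.9  46.8  19.9] 0.6
union_nut_mid [246.  191.5  30.2  29.3] 0.59
union_nut_mid [271.1 242.2  14.2  24.8] 0.26
```

View pics/w2.png

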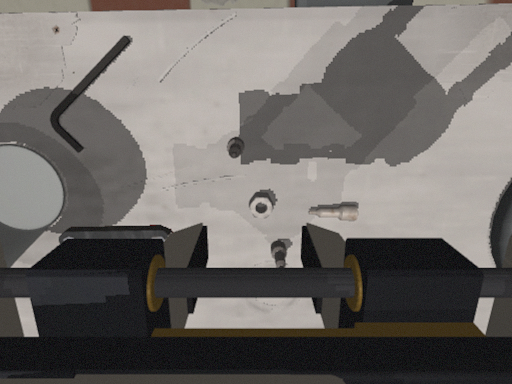

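```bash
python3 - <<'E'
import cv2
im=cv2.imread('pics/w2.png')
cv2.imwrite('pics/w2c.png',cv2.resize(cv2.convertScaleAbs(im[125:275,205:305],alpha=1.6),None,fx=4,fy=4,interpolation=2))
E
```

```text
(no output)
```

View pics/w2c.png

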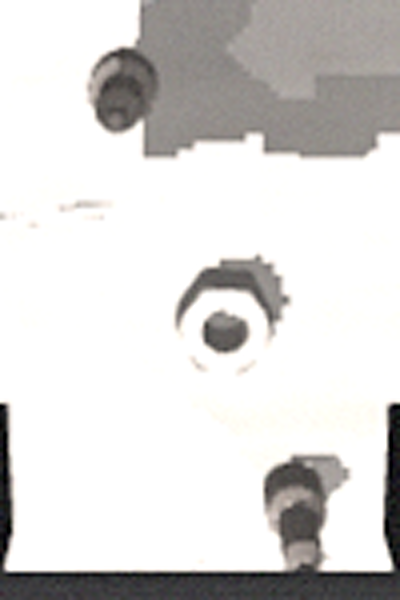

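```bash
python3 - <<'E'
from h import *
np.set_printoptions(precision=4,suppress=True)
c=robot.read_camera('wrist')
f=lambda u,v:(u/4+205,v/4+125)
print(atz(c,*f(293,486),0.003),atz(c,*f(124,80),0.003),atz(c,*f(228,310),0.01))
print('top tips A,B z=.054',atz(c,*f(304,562),0.05),atz(c,*f(117,117),0.054), robot.observe()['tool_pos'])
E
```

```text
[ 0.5804 -0.2827  0.003 ] [ 0.4569 -0.3301  0.003 ] [ 0.5212 -0.3022  0.01  ]
top tips A,B z=.054 [ 0.5778 -0.2831  0.05  ] [ 0.4564 -0.329   0.054 ] [ 0.4738 -0.3107  0.1959]
```

Call:
move_arm:
  increments:
    - [50, -18, -17, 40, 0, 0, 0]
    - [50, 0, 0, 50, 0, 0, 0]
    - [50, 0, 0, 5, 0, 0, 0]
    - [50, 0, 0, 0, 0, 0, 0]

```text
time: 4.7
tool_pos: [0.4622, -0.3272, 0.1047]
tool_rot: [3.119, 0.008, 1.566]
contact_force: [0.2, -0.1, 0.4]
opening: 0.05
```

```bash
python3 - <<'E'
from h import *
c=snap('wrist','w3.png'); print(robot.observe()['tool_pos'])
p=np.array(robot.observe()['tool_pos'])
print(proj(c,[.457,-.3295,0]),proj(c,[.457,-.3295,0.054]),proj(c,p))
E
```

```text
[ 0.46219148 -0.32714354  0.10488672]
[251.93123132 176.30678733] [250.81467048 198.49865765] [253.6405084 240.2845081]
```

View pics/w3.png

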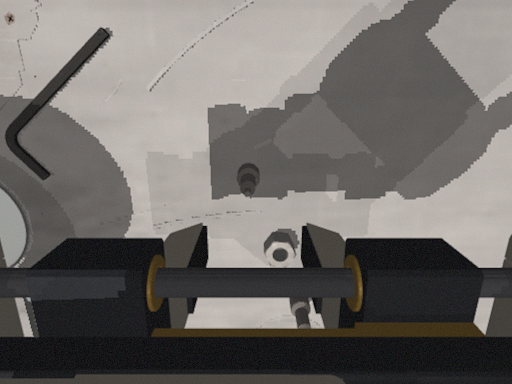

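```bash
cat >> h.py <<'E'
def inc(x,y,z,yaw=np.pi/2):
    s=robot.observe(); p=np.array(s['tool_pos']); Rm=R.from_euler('xyz',s['tool_rot'])
    Rt=R.from_euler('xyz',[np.pi,0,yaw])
    print('pos',np.round(p,4),'rot',np.round(s['tool_rot'],3),'F',np.round(s['contact_force'],2),'op',round(s['opening']*1000,1),'t',s['time'])
    print('shift mm',np.round(Rm.inv().apply(np.array([x,y,z])-p)*1000,1),'turn',np.round((Rm.inv()*Rt).as_rotvec(),3))
E
python3 -c "
from h import *
inc(.456,-.332,.011)"
```

```text
pos [ 0.4622 -0.3271  0.1049] rot [3.119 0.008 1.566] F [0.21 0.12 0.2 ] op 49.8 t 4.75
shift mm [-4.1 -8.3 93.8] turn [ 0.023  0.008 -0.005]
```

Call:
move_arm:
  increments:
    - [50, -5, -6, 10, 0.023, 0.008, 0]
    - [50, 0, 0, 25, 0, 0, 0]
    - [50, 0, 0, 20, 0, 0, 0]
    - [50, 0, 0, 0, 0, 0, 0]

```text
time: 5.25
tool_pos: [0.4585, -0.3353, 0.053]
tool_rot: [3.138, 0.006, 1.567]
contact_force: [-0.0, 0.3, -0.4]
opening: 0.05
```

```bash
python3 -c "
from h import *
inc(.456,-.332,.011)
c=snap('wrist','w4.png')"
```

```text
pos [ 0.4585 -0.3353  0.053 ] rot [3.138 0.006 1.567] F [-0.    0.27 -0.36] op 50.0 t 5.25
shift mm [ 3.5 -2.6 42. ] turn [ 0.003  0.006 -0.004]
```

View pics/w4.png

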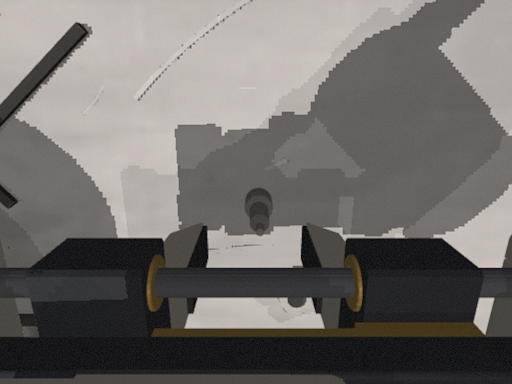

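Call:
move_arm:
  increments:
    - [50, 3.5, -3, 10, 0.003, 0.006, 0]
    - [50, 0, 0, 20, 0, 0, 0]
    - [50, 0, 0, 12, 0, 0, 0]
    - [50, 0, 0, 2, 0, 0, 0]
    - [50, 0, 0, 0, 0, 0, 0]

```text
time: 5.92
tool_pos: [0.4572, -0.3337, 0.0113]
tool_rot: [3.137, 0.005, 1.567]
contact_force: [0.0, 0.6, 0.3]
opening: 0.0498
```

```bash
python3 -c "
from h import *
inc(.456,-.332,.011)
c=snap('wrist','w5.png')"
```

```text
pos [ 0.4572 -0.3337  0.0113] rot [3.137 0.005 1.567] F [0.04 0.63 0.3 ] op 49.8 t 5.925
shift mm [ 1.6 -1.2  0.3] turn [ 0.005  0.005 -0.003]
```

View pics/w5.png

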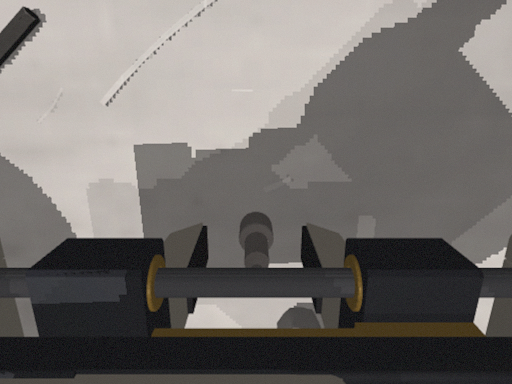

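Call:
move_arm:
  newtons: 15
  increments:
    - [40, 2, -2, 0, 0.005, 0.005, 0]
    - [28, 0, 0, 0, 0, 0, 0]
    - [22, 0, 0, 0, 0, 0, 0]
    - [10, 0, 0, 0, 0, 0, 0]
    - [10, 0, 0, 0, 0, 0, 0]
    - [10, 0, 0, 0, 0, 0, 0]
    - [10, 0, 0, 0, 0, 0, 0]

```text
time: 6.85
tool_pos: [0.4558, -0.3321, 0.0127]
tool_rot: [3.14, 0.001, 1.567]
contact_force: [-0.6, -0.1, -0.6]
opening: 0.0154
```

```bash
python3 -c "
from h import *
inc(.52,.04,.22)"
```

```text
pos [ 0.4558 -0.3321  0.0127] rot [3.140e+00 1.000e-03 1.567e+00] F [-0.61 -0.15 -0.58] op 15.4 t 6.85
shift mm [ 372.    63.3 -207.6] turn [ 0.001  0.001 -0.003]
```

```bash
python3 -c "
from h import *
c=snap('wrist','w6.png')
im=cv2.imread('pics/w6.png');cv2.imwrite('pics/w6b.png',cv2.resize(cv2.convertScaleAbs(im[190:290,190:320],alpha=2.2),None,fx=5,fy=5,interpolation=2))
inc(.52,.04,.22)"
```

```text
pos [ 0.4558 -0.3321  0.0127] rot [3.140e+00 1.000e-03 1.567e+00] F [ 0.2  -0.71  0.68] op 16.0 t 6.9
shift mm [ 372.1   63.3 -207.6] turn [ 0.001  0.001 -0.003]
```

View pics/w6b.png

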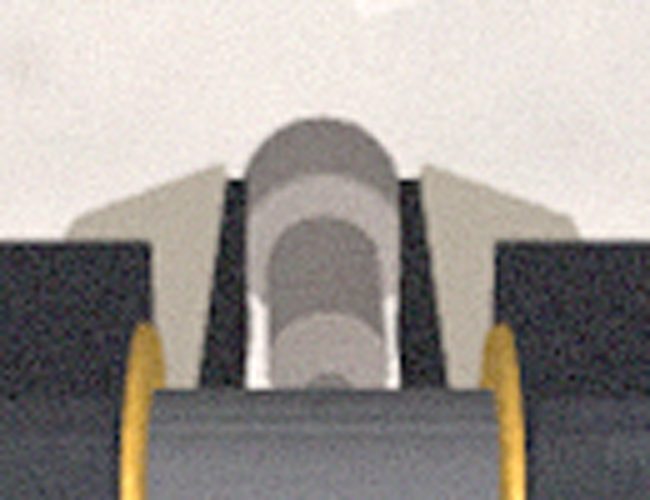

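Call:
move_arm:
  increments:
    - [10, 0, 0, -10, 0, 0, 0]
    - [10, 0, 0, -25, 0, 0, 0]
    - [10, 0, 0, -40, 0, 0, 0]
    - [10, 0, 0, -30, 0, 0, 0]
    - [10, 0, 0, 0, 0, 0, 0]

```text
time: 7.52
tool_pos: [0.4554, -0.3318, 0.1224]
tool_rot: [3.141, 0.001, 1.567]
contact_force: [0.1, 0.6, -1.0]
opening: 0.0159
```

```bash
python3 -c "
from h import *
c=snap('wrist','w7.png')
im=cv2.imread('pics/w7.png');cv2.imwrite('pics/w7b.png',cv2.resize(cv2.convertScaleAbs(im[190:290,190:320],alpha=2.2),None,fx=5,fy=5,interpolation=2))
inc(.52,.04,.22)"
```

```text
pos [ 0.4547 -0.3312  0.1209] rot [-3.141e+00 -1.000e-03  1.567e+00] F [ 0.04 -0.19 -0.48] op 15.6 t 7.575
shift mm [371.5  63.9 -98.7] turn [-0.001 -0.001 -0.003]
```

View pics/w7b.png

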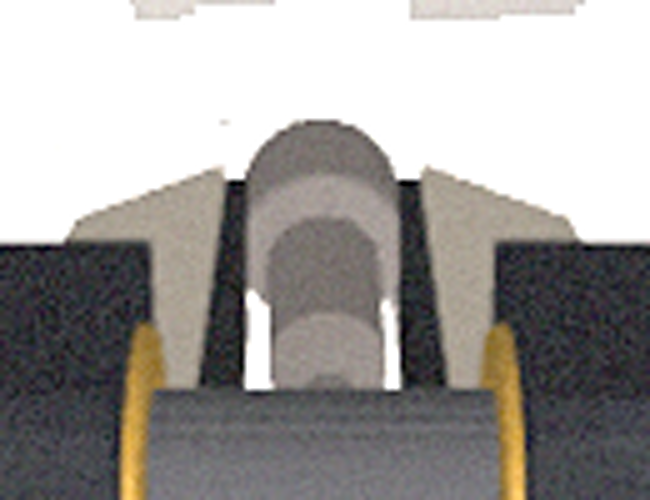

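Call:
move_arm:
  increments:
    - [10, 30, 5, -25, 0, 0, 0]
    - [10, 50, 8, -25, 0, 0, 0]
    - [10, 55, 8, -20, 0, 0, 0]
    - [10, 55, 8, -10, 0, 0, 0]
    - [10, 55, 8, 0, 0, 0, 0]
    - [10, 55, 8, 0, 0, 0, 0]
    - [10, 50, 8, 0, 0, 0, 0]
    - [10, 30, 5, 0, 0, 0, 0]
    - [10, 10, 0, 0, 0, 0, 0]
    - [10, 0, 0, 0, 0, 0, 0]

```text
time: 8.82
tool_pos: [0.5104, 0.0711, 0.1914]
tool_rot: [-3.12, -0.008, 1.565]
contact_force: [-0.1, -0.1, -1.3]
opening: 0.0158
```

```bash
python3 -c "
from h import *
c=snap('wrist','w8.png')
im=cv2.imread('pics/w8.png');cv2.imwrite('pics/w8b.png',cv2.convertScaleAbs(im,alpha=2))
print(proj(c,[.5475,.071,.13]),proj(c,[.467,.071,.13]))
inc(.515,.068,.15)"
```

```text
[253.29097706 250.6465342 ] [252.47594108 143.36751856]
pos [0.5105 0.0705 0.1915] rot [-3.12  -0.008  1.564] F [ 0.14 -0.06 -0.52] op 15.9 t 8.875
shift mm [-2.8  5.4 41.3] turn [-0.022 -0.008 -0.007]
```

View pics/w8b.png

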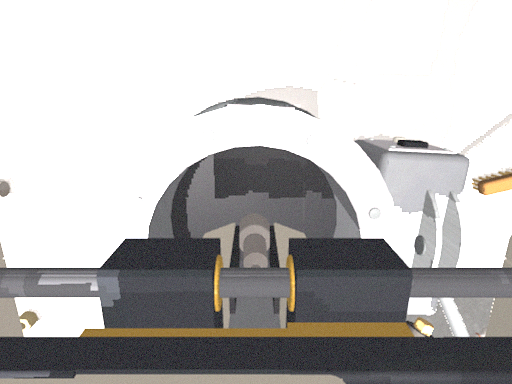

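Call:
move_arm:
  increments:
    - [10, -3, 5, 20, -0.022, -0.008, -0.007]
    - [10, 0, 0, 30, 0, 0, 0]
    - [10, 0, 0, 30, 0, 0, 0]
    - [10, 0, 0, 12, 0, 0, 0]
    - [10, 0, 0, 3, 0, 0, 0]
    - [10, 0, 0, 0, 0, 0, 0]

```text
time: 9.62
tool_pos: [0.5163, 0.0604, 0.0948]
tool_rot: [3.138, 0.002, 1.563]
contact_force: [-0.7, 0.5, -1.2]
opening: 0.0156
```

```bash
python3 -c "
from h import *
inc(.515,.068,.085)"
```

```text
pos [0.5163 0.0604 0.0948] rot [3.138e+00 2.000e-03 1.563e+00] F [-0.71  0.46 -1.22] op 15.6 t 9.625
shift mm [ 7.6 -1.3  9.7] turn [ 0.003  0.002 -0.008]
```

Call:
move_arm:
  increments:
    - [10, 3, 0, 6, 0.003, 0.002, 0]
    - [10, 0, 0, 4, 0, 0, 0]
    - [10, 0, 0, 2, 0, 0, 0]
    - [10, 0, 0, 0, 0, 0, 0]

```text
time: 10.12
tool_pos: [0.5175, 0.0638, 0.0839]
tool_rot: [3.138, -0.0, 1.563]
contact_force: [0.1, -0.2, -1.2]
opening: 0.016
```

Call:
move_arm:
  increments:
    - [10, 0, 0, 1.5, 0, 0, 0]
    - [10, 0, 0, 1.5, 0, 0, 0]
    - [10, 0, 0, 1, 0, 0, 0]

```text
time: 10.5
tool_pos: [0.5178, 0.0638, 0.08]
tool_rot: [3.137, -0.0, 1.563]
contact_force: [0.3, -0.6, 0.3]
opening: 0.0155
```

Call:
move_arm:
  increments:
    - [10, 0, 0, 1.5, 0, 0, 0]
    - [10, 0, 0, 1.5, 0, 0, 0]
    - [10, 0, 0, 1, 0, 0, 0]

```text
time: 10.88
tool_pos: [0.5182, 0.0638, 0.0774]
tool_rot: [3.135, -0.0, 1.563]
contact_force: [-2.2, 0.1, 9.0]
opening: 0.0155
```

Call:
move_arm:
  increments:
    - [10, 0, 0, -1.5, 0, 0, 0]
    - [10, 0, 0, 0, 0, 0, 0]

```text
time: 11.12
tool_pos: [0.518, 0.0638, 0.0795]
tool_rot: [3.135, -0.0, 1.564]
contact_force: [-1.7, 0.0, 3.3]
opening: 0.0157
```

```bash
python3 -c "
from h import *
for i in range(2):
    c=snap('wrist','w9.png');inc(.515,.068,.085)
im=cv2.imread('pics/w9.png');cv2.imwrite('pics/w9b.png',cv2.convertScaleAbs(im,alpha=2))
"
```

```text
pos [0.5181 0.0638 0.0795] rot [ 3.135 -0.     1.564] F [-0.68 -0.19  2.56] op 15.8 t 11.175
shift mm [ 4.2 -3.1 -5.6] turn [ 0.006 -0.    -0.007]
pos [0.5181 0.0638 0.0793] rot [ 3.135 -0.     1.564] F [-2.25  0.22  3.34] op 15.8 t 11.225
shift mm [ 4.2 -3.  -5.7] turn [ 0.006 -0.    -0.007]
```

View pics/w9b.png

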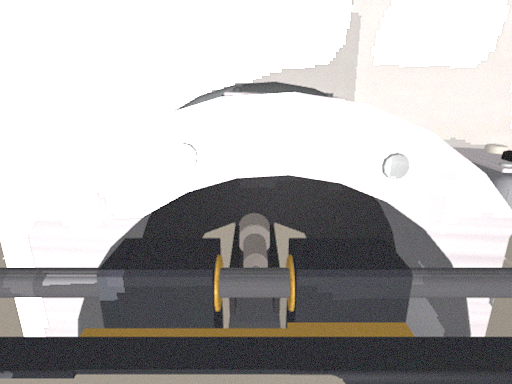

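Call:
move_arm:
  increments:
    - [10, 0, 0, -0.5, 0, 0, 0]
    - [17, 0, 0, 0, 0, 0, 0]
    - [20, 0, 0, 0, 0, 0, 0]
    - [26, 0, 0, 0, 0, 0, 0]
    - [36, 0, 0, 0, 0, 0, 0]
    - [40, 0, 0, 0, 0, 0, 0]

```text
time: 11.98
tool_pos: [0.5182, 0.0637, 0.079]
tool_rot: [3.136, -0.0, 1.563]
contact_force: [0.5, -0.4, 0.7]
opening: 0.0389
```

```bash
python3 -c "
from h import *
c=snap('wrist','w10.png');inc(.515,.068,.085)
im=cv2.imread('pics/w10.png');cv2.imwrite('pics/w10b.png',cv2.convertScaleAbs(im,alpha=2))
"
```

```text
pos [0.5181 0.0638 0.079 ] rot [ 3.136 -0.     1.563] F [ 0.58 -0.62  0.43] op 39.5 t 12.025
shift mm [ 4.2 -3.1 -6. ] turn [ 0.006 -0.    -0.007]
```

View pics/w10b.png

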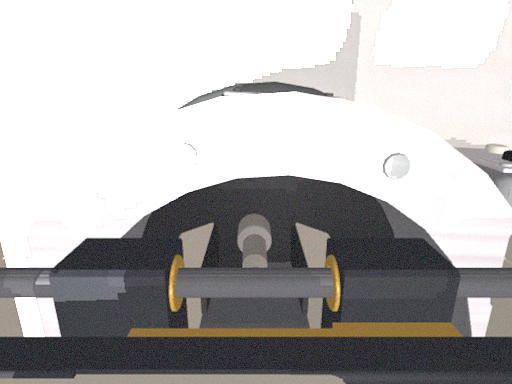

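Call:
move_arm:
  increments:
    - [40, 0, 0, -20, 0.004, 0, 0]
    - [40, 0, 0, -45, 0, 0, 0]
    - [45, 0, 0, -50, 0, 0, 0]
    - [50, -20, 4, -20, 0, 0, 0]
    - [50, -50, 8, 0, 0, 0, 0]
    - [50, -55, 8, 0, 0, 0, 0]
    - [50, -55, 9, 0, 0, 0, 0]
    - [50, -55, 9, 20, 0, 0, 0]
    - [50, -50, 9, 30, 0, 0, 0]
    - [50, -35, 8, 30, 0, 0, 0]
    - [50, -15, 5, 20, 0, 0, 0]
    - [50, 0, 0, 0, 0, 0, 0]

```text
time: 13.52
tool_pos: [0.5782, -0.2822, 0.1163]
tool_rot: [3.136, 0.001, 1.565]
contact_force: [1.2, 0.2, 0.4]
opening: 0.0497
```

```bash
python3 -c "
from h import *
c=snap('wrist','w11.png');inc(.5785,-.285,.06)
"
```

```text
pos [ 0.5786 -0.2818  0.1175] rot [3.135e+00 1.000e-03 1.566e+00] F [1.3  0.31 0.23] op 50.2 t 13.575
shift mm [-3.1 -0.5 57.5] turn [ 0.007  0.001 -0.005]
```

View pics/w11.png

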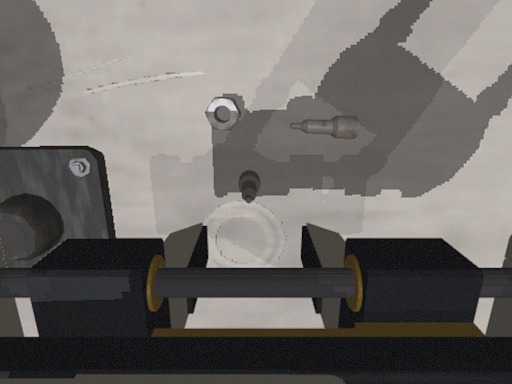

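```bash
python3 -c "
from h import *
np.set_printoptions(precision=4,suppress=True)
c=robot.read_camera('wrist')
print(atz(c,249,181,0.004),atz(c,249,199,.054)); t=snap('top','t2.png')
print(atz(t,400,178,0.03),atz(t,378,178,0.0)); snap('scene','s3.png')
inc(.5785,-.285,.06)
"
```

```text
[ 0.5784 -0.2861  0.004 ] [ 0.5775 -0.2853  0.054 ]
[ 0.6074 -0.4717  0.03  ] [ 0.6128 -0.4186  0.    ]
pos [ 0.5797 -0.281   0.1198] rot [3.132 0.003 1.568] F [0.55 0.4  1.26] op 49.9 t 13.725
shift mm [-3.8 -1.8 59.8] turn [ 0.01   0.003 -0.003]
```

View pics/s3.png

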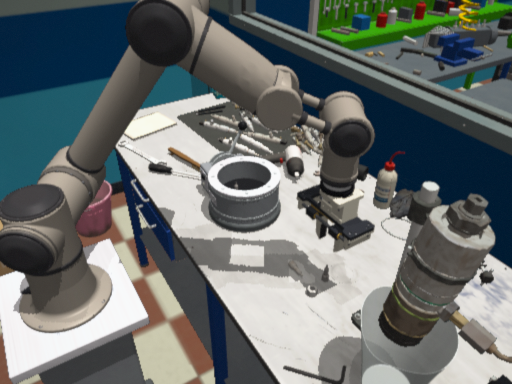

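Call:
move_arm:
  increments:
    - [50, -4, -3, 20, 0.01, 0.003, 0]
    - [50, 0, 0, 30, 0, 0, 0]
    - [50, 0, 0, 10, 0, 0, 0]
    - [50, 0, 0, 0, 0, 0, 0]

```text
time: 14.22
tool_pos: [0.5776, -0.2836, 0.0594]
tool_rot: [3.14, 0.002, 1.571]
contact_force: [0.6, -0.8, 0.4]
opening: 0.0501
```

```bash
python3 -c "
from h import *
c=snap('wrist','w12.png');inc(.577,-.2855,.012)
p=robot.observe()['tool_pos'];print(proj(c,p),proj(c,[p[0],p[1],0]))
"
```

```text
pos [ 0.5778 -0.2837  0.0599] rot [3.139e+00 2.000e-03 1.571e+00] F [ 0.27  0.65 -0.12] op 49.9 t 14.275
shift mm [-1.6 -0.9 47.9] turn [0.002 0.002 0.001]
[253.40810053 240.8547361 ] [253.73649275 203.01722647]
```

View pics/w12.png

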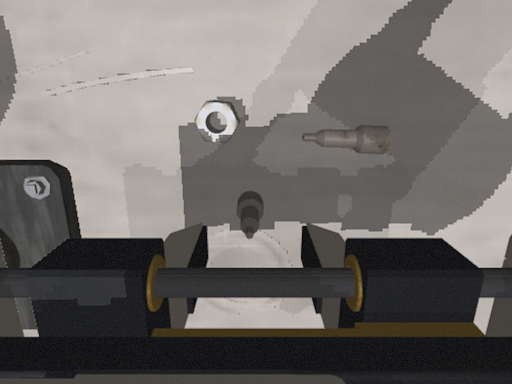

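Call:
move_arm:
  newtons: 15
  increments:
    - [50, -2.5, 0, 10, 0.002, 0.002, 0]
    - [50, 0, 0, 25, 0, 0, 0]
    - [50, 0, 0, 10, 0, 0, 0]
    - [50, 0, 0, 2, 0, 0, 0]
    - [40, 0, 0, 0, 0, 0, 0]

```text
time: 14.9
tool_pos: [0.5799, -0.2882, 0.0144]
tool_rot: [3.136, 0.004, 1.571]
contact_force: [-0.4, 0.3, -0.1]
opening: 0.0439
```

```bash
python3 -c "
from h import *
c=snap('wrist','w13.png');inc(.577,-.286,.012)
im=cv2.imread('pics/w13.png');cv2.imwrite('pics/w13b.png',cv2.resize(cv2.convertScaleAbs(im[190:290,190:320],alpha=2.2),None,fx=5,fy=5,interpolation=2))
"
```

```text
pos [ 0.58   -0.2882  0.0146] rot [3.136 0.004 1.571] F [ 0.26 -0.05  0.16] op 41.8 t 14.95
shift mm [ 2.2 -3.   2.6] turn [0.006 0.004 0.001]
```

View pics/w13b.png

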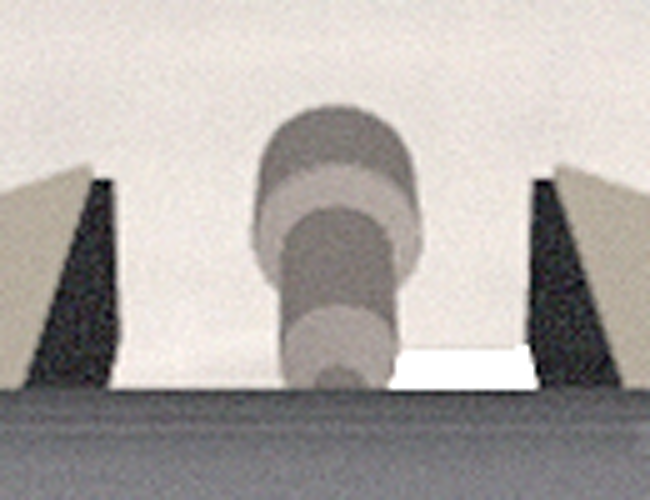

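Call:
move_arm:
  increments:
    - [40, 1.5, -4, 3, 0.006, 0.004, 0]
    - [40, 0, 0, 0, 0, 0, 0]
    - [28, 0, 0, 0, 0, 0, 0]
    - [22, 0, 0, 0, 0, 0, 0]
    - [10, 0, 0, 0, 0, 0, 0]
    - [10, 0, 0, 0, 0, 0, 0]
    - [10, 0, 0, 0, 0, 0, 0]
    - [10, 0, 0, 0, 0, 0, 0]

```text
time: 15.95
tool_pos: [0.5765, -0.287, 0.013]
tool_rot: [3.14, 0.001, 1.572]
contact_force: [-0.7, -0.2, -0.3]
opening: 0.0155
```

```bash
python3 -c "
from h import *
c=snap('wrist','w14.png');inc(.583,.064,.2)
im=cv2.imread('pics/w14.png');cv2.imwrite('pics/w14b.png',cv2.resize(cv2.convertScaleAbs(im[190:290,190:320],alpha=2.2),None,fx=5,fy=5,interpolation=2))
"
```

```text
pos [ 0.5765 -0.287   0.013 ] rot [3.140e+00 1.000e-03 1.572e+00] F [ 0.52  0.71 -0.34] op 15.3 t 16.0
shift mm [ 350.8    7.  -187.4] turn [0.001 0.001 0.001]
```

View pics/w14b.png

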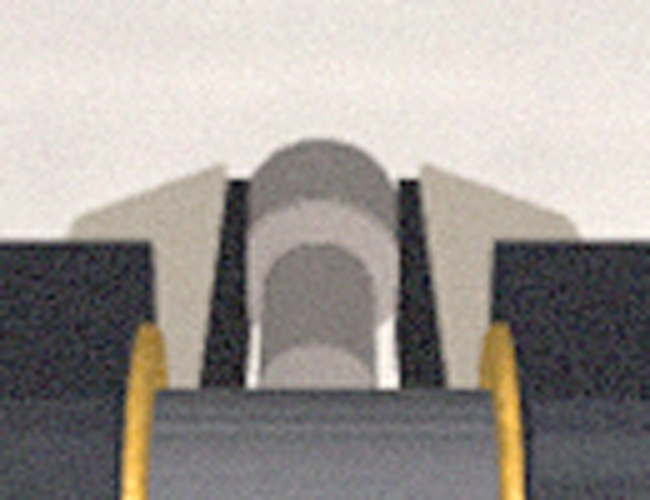

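Call:
move_arm:
  increments:
    - [10, 0, 0, -10, 0, 0, 0]
    - [10, 0, 0, -30, 0, 0, 0]
    - [10, 10, 0, -50, 0, 0, 0]
    - [10, 40, 1, -50, 0, 0, 0]
    - [10, 55, 1, -40, 0, 0, 0]
    - [10, 55, 1, -10, 0, 0, 0]
    - [10, 55, 1, 0, 0, 0, 0]
    - [10, 55, 1, 0, 0, 0, 0]
    - [10, 45, 1, 0, 0, 0, 0]
    - [10, 25, 1, 0, 0, 0, 0]
    - [10, 5, 0, 0, 0, 0, 0]
    - [10, 0, 0, 0, 0, 0, 0]

```text
time: 17.5
tool_pos: [0.5839, 0.0617, 0.2125]
tool_rot: [3.13, 0.002, 1.569]
contact_force: [1.0, -0.8, -0.8]
opening: 0.0154
```

```bash
python3 -c "
from h import *
c=snap('wrist','w15.png');inc(.585,.064,.1)
im=cv2.imread('pics/w15.png');cv2.imwrite('pics/w15b.png',cv2.convertScaleAbs(im,alpha=2))
"
```

```text
pos [0.5839 0.0613 0.2124] rot [3.130e+00 2.000e-03 1.569e+00] F [ 0.71  0.27 -1.02] op 15.5 t 17.55
shift mm [  2.8  -0.2 112.4] turn [ 0.012  0.002 -0.002]
```

View pics/w15b.png

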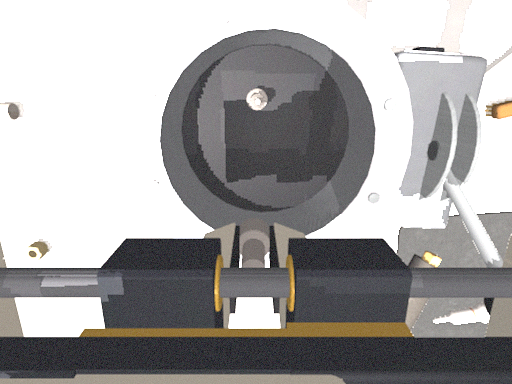

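Call:
move_arm:
  increments:
    - [10, 2, 0, 20, 0.012, 0.002, 0]
    - [10, 0, 0, 35, 0, 0, 0]
    - [10, 0, 0, 35, 0, 0, 0]
    - [10, 0, 0, 20, 0, 0, 0]
    - [10, 0, 0, 6, 0, 0, 0]
    - [10, 0, 0, 0, 0, 0, 0]

```text
time: 18.3
tool_pos: [0.5826, 0.0572, 0.0872]
tool_rot: [-3.134, -0.0, 1.56]
contact_force: [0.5, 0.3, -1.6]
opening: 0.0156
```

```bash
python3 -c "
from h import *
inc(.585,.064,.083)
"
```

```text
pos [0.5826 0.0572 0.0872] rot [-3.134 -0.     1.56 ] F [ 0.53  0.33 -1.65] op 15.6 t 18.3
shift mm [6.8 2.4 4.2] turn [-0.008 -0.    -0.01 ]
```

Call:
move_arm:
  increments:
    - [10, 3, 0, 2, -0.008, 0, 0]
    - [10, 0, 0, 2, 0, 0, 0]
    - [10, 0, 0, 0, 0, 0, 0]

```text
time: 18.68
tool_pos: [0.5837, 0.0602, 0.0848]
tool_rot: [3.137, -0.0, 1.56]
contact_force: [0.2, 0.3, -1.0]
opening: 0.0155
```

Call:
move_arm:
  increments:
    - [10, 0, 0, 1, 0, 0, 0]
    - [10, 0, 0, 1, 0, 0, 0]
    - [10, 0, 0, 0, 0, 0, 0]

```text
time: 19.05
tool_pos: [0.5841, 0.0603, 0.0835]
tool_rot: [3.136, -0.0, 1.56]
contact_force: [-0.8, -0.3, -1.2]
opening: 0.0157
```

Call:
move_arm:
  increments:
    - [10, 0, 0, 1, 0, 0, 0]
    - [10, 0, 0, 0, 0, 0, 0]

```text
time: 19.3
tool_pos: [0.5841, 0.0603, 0.0824]
tool_rot: [3.136, -0.0, 1.56]
contact_force: [-0.2, 0.7, -0.9]
opening: 0.0156
```

Call:
move_arm:
  increments:
    - [10, 0, 0, 1, 0, 0, 0]
    - [10, 0, 0, 1, 0, 0, 0]

```text
time: 19.55
tool_pos: [0.5842, 0.0603, 0.0804]
tool_rot: [3.136, -0.0, 1.56]
contact_force: [-0.4, -0.3, 1.3]
opening: 0.0154
```

Call:
move_arm:
  increments:
    - [10, 0, 0, 1, 0, 0, 0]
    - [10, 0, 0, 0, 0, 0, 0]

```text
time: 19.8
tool_pos: [0.5844, 0.0603, 0.0797]
tool_rot: [3.135, 0.0, 1.56]
contact_force: [-1.0, -0.8, 2.8]
opening: 0.0157
```

Contact about 3–4 N on the tray; release and go up.

Call:
move_arm:
  increments:
    - [10, 0, 0, -0.5, 0, 0, 0]
    - [17, 0, 0, 0, 0, 0, 0]
    - [20, 0, 0, 0, 0, 0, 0]
    - [26, 0, 0, 0, 0, 0, 0]
    - [36, 0, 0, 0, 0, 0, 0]
    - [40, 0, 0, 0, 0, 0, 0]
    - [40, 0, 0, -15, 0, 0, 0]
    - [40, 0, 0, -40, 0, 0, 0]
    - [40, 0, 0, -60, 0, 0, 0]
    - [40, 0, 0, -50, 0, 0, 0]
    - [40, 0, 0, -40, 0, 0, 0]
    - [40, 0, 0, 0, 0, 0, 0]

```text
time: 21.3
tool_pos: [0.5828, 0.0603, 0.2972]
tool_rot: [3.131, 0.0, 1.56]
contact_force: [0.6, 0.1, -0.1]
opening: 0.0397
```

```bash
python3 -c "
from h import *
c=snap('wrist','w16.png');inc(.515,.068,.25)
"
```

```text
pos [0.5821 0.0603 0.2951] rot [3.135 0.    1.56 ] F [-0.57  0.01 -0.05] op 40.3 t 21.35
shift mm [  7.  -67.5  44.6] turn [ 0.007  0.    -0.011]
```

View pics/w16.png

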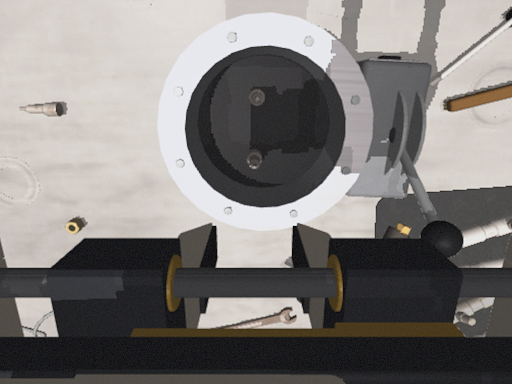

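```bash
python3 -c "
from h import *
np.set_printoptions(precision=4,suppress=True)
c=robot.read_camera('wrist')
im=cv2.imread('pics/w16.png')
cv2.imwrite('pics/w16b.png',cv2.resize(im[200:270,400:490],None,fx=6,fy=6,interpolation=2))
for d in robot.look_for('lever_ball','wrist'): print(d)
print(atz(c,442,238,.207),atz(c,443,240,.207))
# bolts
for u,v in[(233,37),(309,41),(355,100),(346,170),(294,213),(229,210),(180,163),(179,91)]: print(atz(c,u,v,.13))
for u,v in[(370,58),(438,64)]: print('box',atz(c,u,v,.098))
"
```

```text
{'rect': [398.6, 149.5, 65.4, 114.0], 'conf': 0.76}
[0.6258 0.2169 0.207 ] [0.6276 0.2181 0.207 ]
[0.4601 0.0427 0.13  ]
[0.4642 0.1121 0.13  ]
[0.5168 0.1584 0.13  ]
[0.5862 0.1548 0.13  ]
[0.633  0.1027 0.13  ]
[0.6288 0.0334 0.13  ]
[ 0.577  -0.0148  0.13  ]
[ 0.5067 -0.0103  0.13  ]
box [0.4769 0.1799 0.098 ]
box [0.4834 0.2502 0.098 ]
```

View pics/w16b.png

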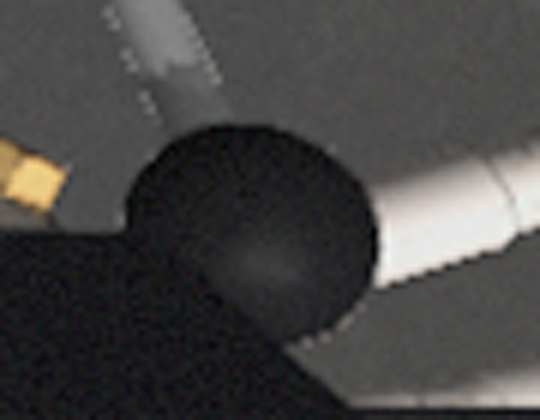

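Call:
move_arm:
  increments:
    - [60, 0, 0, 0, 0.007, 0, 0.18]
    - [60, 0, 0, 0, 0, 0, 0.18]
    - [60, 0, 0, 0, 0, 0, 0.18]
    - [60, 0, 0, 0, 0, 0, 0.18]
    - [60, 0, 0, 0, 0, 0, 0.18]
    - [60, 0, 0, 0, 0, 0, 0.18]
    - [60, 0, 0, 0, 0, 0, 0.18]
    - [60, 0, 0, 0, 0, 0, 0.18]
    - [60, 0, 0, 0, 0, 0, 0.18]
    - [60, 0, 0, 0, 0, 0, 0]

```text
time: 22.7
tool_pos: [0.5735, 0.0603, 0.2725]
tool_rot: [3.139, 0.044, -0.112]
contact_force: [0.3, 0.1, -1.1]
opening: 0.0604
```

```bash
python3 -c "
from h import *
inc(.627,.217,.28,-.06)
"
```

```text
pos [0.5735 0.0603 0.2725] rot [ 3.139  0.044 -0.112] F [ 0.26  0.07 -1.14] op 60.4 t 22.7
shift mm [  35.4 -161.7   -9.5] turn [ 0.002  0.044 -0.052]
```

Call:
move_arm:
  increments:
    - [60, 0, 0, -5, 0.002, 0.044, -0.05]
    - [60, 16, -53, -5, 0, 0, 0]
    - [60, 16, -52, 0, 0, 0, 0]
    - [60, 12, -45, 0, 0, 0, 0]
    - [60, 0, -5, 0, 0, 0, 0]
    - [60, 0, 0, 0, 0, 0, 0]

```text
time: 23.45
tool_pos: [0.6247, 0.2151, 0.275]
tool_rot: [3.139, 0.012, -0.038]
contact_force: [0.5, 0.0, 1.0]
opening: 0.0598
```

```bash
python3 -c "
from h import *
c=snap('wrist','w17.png');inc(.627,.217,.25,-.06)
p=robot.observe()['tool_pos'];print(proj(c,p),proj(c,[p[0],p[1],.207]))
"
```

```text
pos [0.6246 0.2149 0.275 ] rot [ 3.139  0.013 -0.039] F [ 0.44  0.88 -0.22] op 60.4 t 23.5
shift mm [ 2.7 -2.3 24.9] turn [0.003 0.013 0.021]
[252.92824665 242.18383896] [254.28937453 200.39254199]
```

View pics/w17.png

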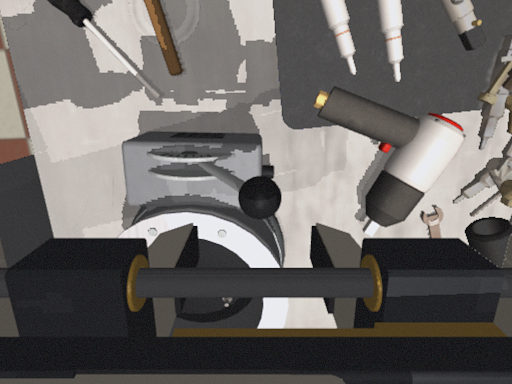

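Call:
move_arm:
  newtons: 25
  increments:
    - [60, 4, -2, 10, 0.003, 0.013, 0.016]
    - [60, 0, 0, 10, 0, 0, 0]
    - [60, 0, 0, 0, 0, 0, 0]

```text
time: 23.88
tool_pos: [0.6282, 0.2128, 0.2546]
tool_rot: [3.141, 0.0, -0.056]
contact_force: [-0.3, 0.0, 0.2]
opening: 0.0601
```

```bash
python3 -c "
from h import *
c=snap('wrist','w18.png');inc(.629,.217,.197,-.055)
p=robot.observe()['tool_pos'];print(proj(c,p),proj(c,[p[0],p[1],.207]),proj(c,[.629,.217,.207]))
"
```

```text
pos [0.6285 0.2129 0.2552] rot [ 3.141e+00 -1.000e-03 -5.700e-02] F [ 0.18 -0.22  0.2 ] op 60.0 t 23.925
shift mm [ 0.2 -4.2 58.2] turn [ 0.001 -0.001 -0.002]
[253.59847219 242.12796178] [253.63792825 209.97653707] [254.04032093 204.2387381 ]
```

View pics/w18.png

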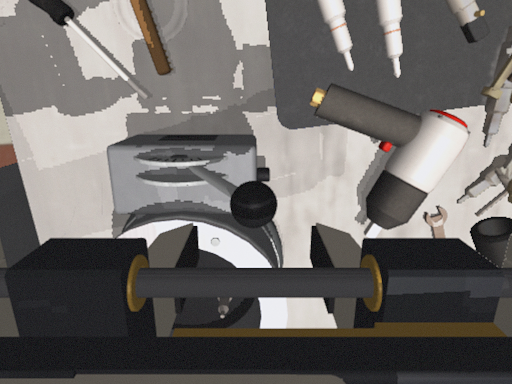

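Call:
move_arm:
  increments:
    - [60, 0.5, -4.5, 10, 0, 0, 0]
    - [60, 0, 0, 30, 0, 0, 0]
    - [60, 0, 0, 15, 0, 0, 0]
    - [60, 0, 0, 3, 0, 0, 0]
    - [60, 0, 0, 0, 0, 0, 0]

```text
time: 24.55
tool_pos: [0.6302, 0.2177, 0.1968]
tool_rot: [-3.141, -0.004, -0.056]
contact_force: [0.0, 0.1, 0.4]
opening: 0.0599
```

```bash
python3 -c "
from h import *
c=snap('wrist','w19.png');inc(.629,.217,.197,-.055)
"
```

```text
pos [0.6303 0.2178 0.197 ] rot [-3.141 -0.004 -0.056] F [ 0.46 -0.96 -0.47] op 60.1 t 24.6
shift mm [-1.3  0.8  0. ] turn [-0.001 -0.004 -0.001]
```

View pics/w19.png

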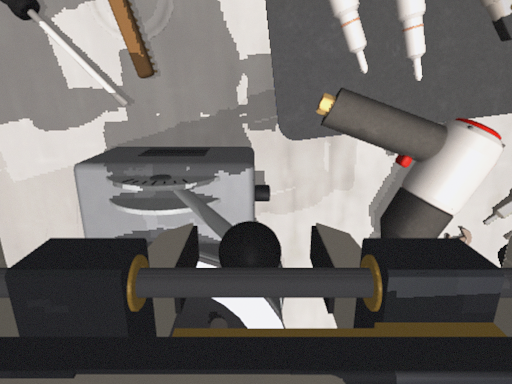

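Call:
move_arm:
  newtons: 25
  increments:
    - [50, -1.5, 0, 0, 0, 0, 0]
    - [40, 0, 0, 0, 0, 0, 0]
    - [34, 0, 0, 0, 0, 0, 0]
    - [24, 0, 0, 0, 0, 0, 0]
    - [24, 0, 0, 0, 0, 0, 0]
    - [24, 0, 0, 0, 0, 0, 0]

```text
time: 25.35
tool_pos: [0.628, 0.2182, 0.1991]
tool_rot: [-3.141, -0.004, -0.056]
contact_force: [-1.5, -0.1, -0.8]
opening: 0.0306
```

```bash
python3 -c "
from h import *
c=snap('wrist','w20.png');inc(.629,.217,.197,-.055)
"
```

```text
pos [0.628  0.2181 0.199 ] rot [-3.141 -0.004 -0.056] F [-1.08  0.91  0.44] op 30.3 t 25.4
shift mm [1.1 1.1 2.1] turn [-0.001 -0.004 -0.001]
```

View pics/w20.png

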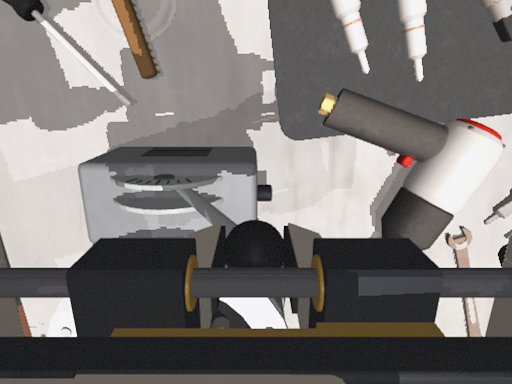

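```bash
cat >> h.py <<'E'
P0=np.array([0.628,0.2181,0.199]); PH=-0.055
def lev(targets):
    s=robot.observe(); p=np.array(s['tool_pos']); Rm=R.from_euler('xyz',s['tool_rot'])
    ux=np.array([np.cos(PH),np.sin(PH),0])
    a=(p-P0)@ux; th=.5-np.arcsin(np.clip(a/.15+np.sin(.5),-1,1))
    tg=lambda t:P0+ux*.15*(np.sin(.5-t)-np.sin(.5))+np.array([0,0,.15*(np.cos(.5-t)-np.cos(.5))])
    print('theta est',round(th,3),'pos',np.round(p,4),'err',np.round((p-tg(th))*1000,1),'rot',np.round(s['tool_rot'],3),'F',np.round(s['contact_force'],1),'op',round(s['opening']*1000,1),'t',s['time'])
    Rt=R.from_euler('xyz',[np.pi,0,PH]); print('turn',np.round((Rm.inv()*Rt).as_rotvec(),3))
    q=p
    for t in targets:
        n=tg(t); print(t,np.round(Rm.inv().apply(n-q)*1000,1)); q=n
E
python3 -c "
from h import *
lev(np.round(np.arange(.07,.6,.07),2))"
```

```text
theta est 0.0 pos [0.628  0.2181 0.199 ] err [0. 0. 0.] rot [-3.141 -0.004 -0.056] F [-1.1  0.9  0.4] op 30.3 t 25.4
turn [-0.001 -0.004 -0.001]
0.07 [-9.3  0.  -4.7]
0.14 [-9.7  0.  -4.1]
0.21 [-9.9  0.  -3.4]
0.28 [-10.1   0.   -2.7]
0.35 [-10.3   0.   -2. ]
0.42 [-10.4   0.   -1.2]
0.49 [-10.5   0.   -0.5]
0.56 [-10.5   0.    0.2]
```

Call:
move_arm:
  newtons: 30
  increments:
    - [24, -9.5, 0, -4.7, 0, 0, 0]
    - [24, -10, 0, -4.1, 0, 0, 0]
    - [24, -10, 0, -3.4, 0, 0, 0]
    - [24, -10, 0, -2.7, 0, 0, 0]

```text
time: 25.9
tool_pos: [0.5978, 0.2199, 0.2144]
tool_rot: [-3.137, -0.03, -0.058]
contact_force: [9.5, 0.1, -3.7]
opening: 0.0302
```

```bash
python3 -c "
from h import *
lev([.35,.42,.49,.56,.63,.7])"
```

```text
theta est 0.219 pos [0.5978 0.2199 0.2144] err [0.  0.2 2.9] rot [-3.137 -0.03  -0.058] F [ 9.5  0.1 -3.7] op 30.2 t 25.9
turn [-0.004 -0.03  -0.003]
0.35 [-19.2   0.2  -1.9]
0.42 [-10.4   0.   -1.5]
0.49 [-10.5   0.   -0.8]
0.56 [-10.5   0.   -0. ]
0.63 [-10.5   0.    0.7]
0.7 [-10.4   0.    1.4]
```

Call:
move_arm:
  increments:
    - [24, -11, 0, -1, -0.004, -0.03, 0]
    - [24, -11, 0, -1.3, 0, -0.01, 0]
    - [24, -11, 0, -0.8, 0, -0.005, 0]
    - [24, -11, 0, 0, 0, -0.005, 0]
    - [24, -11, 0, 0.5, 0, -0.005, 0]

```text
time: 26.52
tool_pos: [0.5606, 0.2221, 0.2242]
tool_rot: [-3.134, -0.026, -0.062]
contact_force: [10.1, -1.2, -0.6]
opening: 0.0296
```

```bash
python3 -c "
from h import *
lev([.63,.7,.77,.84,.91,.98])"
```

```text
theta est 0.471 pos [0.5606 0.2221 0.2242] err [0.  0.3 6.9] rot [-3.134 -0.026 -0.062] F [10.1 -1.2 -0.6] op 29.6 t 26.525
turn [-0.008 -0.026 -0.007]
0.63 [-24.    0.5   7.5]
0.7 [-10.4   0.1   1.5]
0.77 [-10.3   0.1   2.2]
0.84 [-10.1   0.1   2.9]
0.91 [-9.9  0.1  3.6]
0.98 [-9.6  0.1  4.3]
```

```bash
python3 -c "
from h import *
c=snap('wrist','w21.png');s=snap('scene','s21.png')
lev([.63])
im=cv2.imread('pics/s21.png');cv2.imwrite('pics/s21b.png',cv2.resize(im[60:200,150:330],None,fx=4,fy=4,interpolation=2))
"
```

```text
theta est 0.476 pos [0.5598 0.2222 0.2244] err [0.  0.4 7.1] rot [-3.134 -0.024 -0.061] F [ 8.9 -0.6  0.9] op 30.2 t 26.625
turn [-0.007 -0.024 -0.006]
0.63 [-23.2   0.6   7.7]
```

View pics/w21.png

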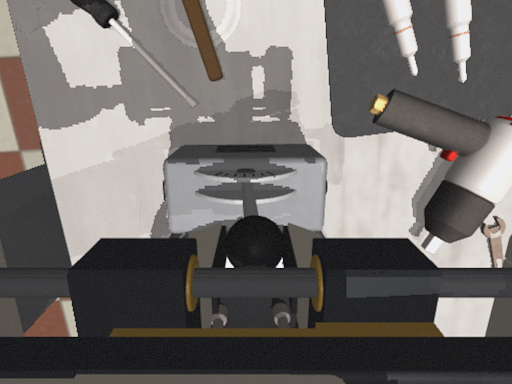

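View pics/s21b.png

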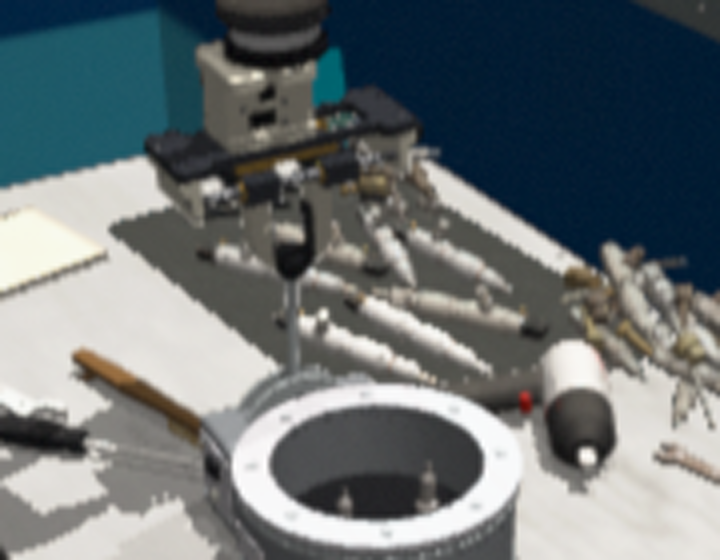

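Call:
move_arm:
  newtons: 15
  increments:
    - [24, -2, 0, 2, 0, -0.02, 0]
    - [24, -2, 0, 3, 0, -0.01, 0]
    - [24, -2, 0, 3, 0, -0.01, 0]

```text
time: 27.0
tool_pos: [0.563, 0.222, 0.2243]
tool_rot: [-3.13, -0.012, -0.063]
contact_force: [5.3, -1.4, 10.7]
opening: 0.0303
```

```bash
python3 -c "
from h import *
lev([.63,.7,.77,.84,.91,.98])"
```

```text
theta est 0.454 pos [0.563  0.222  0.2243] err [0.  0.3 7.1] rot [-3.13  -0.012 -0.063] F [ 5.3 -1.4 10.7] op 30.3 t 27.0
turn [-0.012 -0.012 -0.008]
0.63 [-26.4   0.6   7.9]
0.7 [-10.4   0.1   1.6]
0.77 [-10.2   0.1   2.3]
0.84 [-10.1   0.1   3. ]
0.91 [-9.8  0.1  3.7]
0.98 [-9.5  0.1  4.4]
```

Call:
move_arm:
  newtons: 10
  increments:
    - [24, -4, 0, 5, 0, -0.01, 0]
    - [24, -4, 0, 6, 0, -0.01, 0]

```text
time: 27.25
tool_pos: [0.5647, 0.2223, 0.2228]
tool_rot: [-3.124, -0.022, -0.064]
contact_force: [7.4, -1.3, 16.8]
opening: 0.0309
```

```bash
python3 -c "
from h import *
lev([.63,.7,.77,.84,.91,.98])"
```

```text
theta est 0.444 pos [0.5647 0.2223 0.2228] err [0.  0.7 5.7] rot [-3.124 -0.022 -0.064] F [ 7.4 -1.3 16.8] op 30.9 t 27.25
turn [-0.017 -0.022 -0.009]
0.63 [-28.    1.1   6.1]
0.7 [-10.4   0.1   1.5]
0.77 [-10.3   0.1   2.2]
0.84 [-10.1   0.1   2.9]
0.91 [-9.8  0.2  3.6]
0.98 [-9.6  0.2  4.3]
```

Call:
move_arm:
  newtons: 10
  increments:
    - [24, -6, 0, 9, -0.01, -0.02, 0]
    - [24, -6, 0, 9, -0.01, -0.02, 0]

```text
time: 27.5
tool_pos: [0.5634, 0.2236, 0.2154]
tool_rot: [-3.137, -0.015, -0.065]
contact_force: [8.5, -0.8, 16.2]
opening: 0.0307
```

```bash
python3 -c "
from h import *
lev([.63,.7,.77,.84,.91,.98])"
```

```text
theta est 0.452 pos [0.5634 0.2236 0.2154] err [ 0.1  2.  -1.8] rot [-3.137 -0.015 -0.065] F [ 8.5 -0.8 16.2] op 30.7 t 27.5
turn [-0.005 -0.015 -0.01 ]
0.63 [-26.5   2.2  -1.1]
0.7 [-10.4   0.1   1.6]
0.77 [-10.2   0.1   2.3]
0.84 [-10.1   0.1   3. ]
0.91 [-9.8  0.1  3.7]
0.98 [-9.5  0.1  4.4]
```

Call:
move_arm:
  newtons: 20
  increments:
    - [24, -12, 0, -1, -0.005, -0.015, 0]
    - [24, -12, 0, 0.5, 0, -0.01, 0]
    - [24, -12, 0, 1.5, 0, -0.005, 0]
    - [24, -12, 0, 2, 0, -0.005, 0]

```text
time: 28.0
tool_pos: [0.5283, 0.2258, 0.2164]
tool_rot: [-3.137, -0.014, -0.068]
contact_force: [9.7, -0.5, -0.3]
opening: 0.0304
```

```bash
python3 -c "
from h import *
lev([.7,.77,.84,.91,.98,1.05])"
```

```text
theta est 0.688 pos [0.5283 0.2258 0.2164] err [0.1 2.2 1.7] rot [-3.137 -0.014 -0.068] F [ 9.7 -0.5 -0.3] op 30.4 t 28.0
turn [-0.004 -0.015 -0.013]
0.7 [-1.7  2.3  2. ]
0.77 [-10.2   0.1   2.3]
0.84 [-10.1   0.1   3. ]
0.91 [-9.8  0.1  3.7]
0.98 [-9.5  0.1  4.4]
1.05 [-9.2  0.1  5. ]
```

Call:
move_arm:
  increments:
    - [24, -12, 0, 3.5, -0.004, -0.015, 0]
    - [24, -12, 0, 4, 0, -0.005, 0]
    - [24, -12, 0, 5, 0, -0.005, 0]
    - [24, -11, 0, 5.5, 0, -0.005, 0]

```text
time: 28.5
tool_pos: [0.4997, 0.228, 0.2096]
tool_rot: [-3.133, -0.038, -0.07]
contact_force: [8.8, -2.4, 6.9]
opening: 0.0307
```

```bash
python3 -c "
from h import *
lev([.95,1,1.05])"
```

```text
theta est 0.888 pos [0.4997 0.228  0.2096] err [0.2 2.9 3.4] rot [-3.133 -0.038 -0.07 ] F [ 8.8 -2.4  6.9] op 30.7 t 28.5
turn [-0.008 -0.038 -0.015]
0.95 [-8.7  3.1  6.8]
1 [-6.8  0.1  3.2]
1.05 [-6.6  0.1  3.5]
```

Call:
move_arm:
  increments:
    - [24, -11, 0, 7, -0.008, -0.03, 0]
    - [24, -11, 0, 7, 0, -0.01, 0]
    - [24, -8, 0, 6, 0, -0.01, 0]

```text
time: 28.88
tool_pos: [0.4826, 0.2292, 0.1992]
tool_rot: [-3.136, -0.025, -0.07]
contact_force: [5.1, -4.5, 12.1]
opening: 0.0307
```

```bash
python3 -c "
from h import *
lev([.95,1,1.05])"
```

```text
theta est 1.015 pos [0.4826 0.2292 0.1992] err [0.2 3.1 1.3] rot [-3.136 -0.025 -0.07 ] F [ 5.1 -4.5 12.1] op 30.7 t 28.875
turn [-0.006 -0.025 -0.015]
0.95 [ 8.8  3.  -3.1]
1 [-6.8  0.1  3.3]
1.05 [-6.6  0.1  3.6]
```

Call:
move_arm:
  increments:
    - [24, -9, 0, 4, -0.006, -0.02, 0]
    - [24, -8, 0, 4, 0, -0.01, 0]
    - [24, -4, 0, 0, 0, 0, 0]

```text
time: 29.25
tool_pos: [0.4783, 0.2295, 0.1976]
tool_rot: [-3.136, -0.038, -0.072]
contact_force: [17.8, 0.5, -19.8]
opening: 0.0311
```

```bash
python3 -c "
from h import *
c=snap('wrist','w22.png');s=snap('scene','s22.png')
lev([.95,1,1.05])
im=cv2.imread('pics/s22.png');cv2.imwrite('pics/s22b.png',cv2.resize(im[60:230,150:330],None,fx=3.5,fy=3.5,interpolation=2))
"
```

```text
theta est 1.052 pos [0.4778 0.2296 0.1972] err [0.2 3.2 2.1] rot [-3.137 -0.036 -0.072] F [16.5 -1.1 -8.4] op 30.7 t 29.35
turn [-0.005 -0.036 -0.017]
0.95 [13.7  2.9 -4.8]
1 [-6.8  0.1  3.2]
1.05 [-6.6  0.1  3.5]
```

View pics/s22b.png

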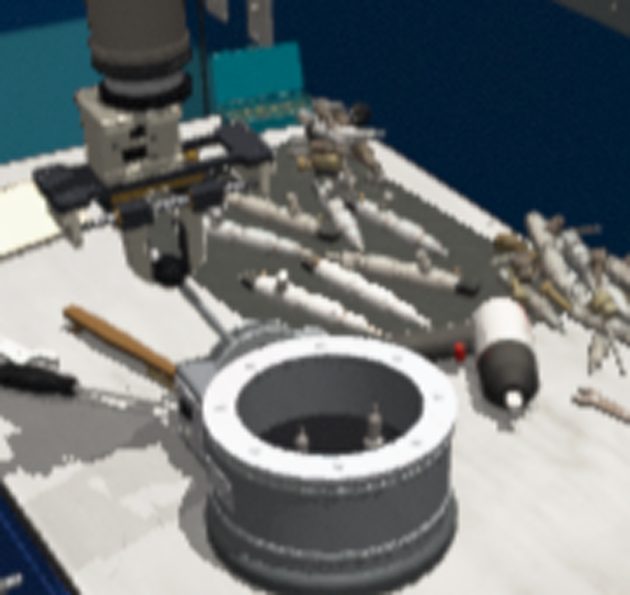

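View pics/w22.png

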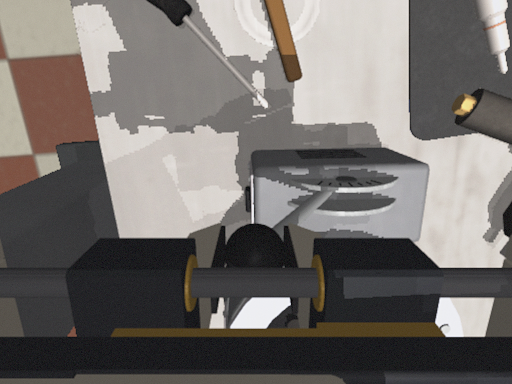

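```bash
python3 -c "
from h import *
lev(np.round(np.arange(1.0,-.01,-.05),2))"
```

```text
theta est 1.052 pos [0.4778 0.2296 0.1972] err [0.2 3.2 2.1] rot [-3.137 -0.036 -0.072] F [16.5 -1.1 -8.4] op 30.7 t 29.35
turn [-0.005 -0.036 -0.017]
1.0 [ 6.9  3.1 -1.6]
0.95 [ 6.8 -0.1 -3.2]
0.9 [ 6.9 -0.1 -2.8]
0.85 [ 7.1 -0.1 -2.5]
0.8 [ 7.2 -0.1 -2.1]
0.75 [ 7.3 -0.1 -1.8]
0.7 [ 7.4 -0.1 -1.4]
0.65 [ 7.4 -0.1 -1. ]
0.6 [ 7.5 -0.1 -0.7]
0.55 [ 7.5 -0.1 -0.3]
0.5 [ 7.5 -0.1  0.1]
0.45 [ 7.5 -0.1  0.5]
0.4 [ 7.5 -0.1  0.8]
0.35 [ 7.4 -0.1  1.2]
0.3 [ 7.3 -0.1  1.6]
0.25 [ 7.2 -0.1  1.9]
0.2 [ 7.1 -0.1  2.3]
0.15 [ 7.  -0.1  2.7]
0.1 [ 6.9 -0.1  3. ]
0.05 [ 6.7 -0.1  3.3]
-0.0 [ 6.5 -0.1  3.7]
```

Call:
move_arm:
  newtons: 20
  increments:
    - [24, 4, 0, -2.5, 0, -0.02, 0]
    - [24, 5, 0, -3, 0, -0.01, 0]
    - [24, 5, 0, -3, 0, 0, 0]
    - [24, 5, 0, -2.5, 0, 0, 0]

```text
time: 29.85
tool_pos: [0.5038, 0.2273, 0.2094]
tool_rot: [-3.134, -0.02, -0.074]
contact_force: [4.6, -0.9, -3.0]
opening: 0.0306
```

```bash
python3 -c "
from h import *
lev(np.round(np.arange(1.0,.4,-.05),2))"
```

```text
theta est 0.859 pos [0.5038 0.2273 0.2094] err [0.1 2.4 1.5] rot [-3.134 -0.02  -0.074] F [ 4.6 -0.9 -3. ] op 30.6 t 29.85
turn [-0.007 -0.02  -0.018]
1.0 [-19.4   2.8   9.9]
0.95 [ 6.7 -0.1 -3.3]
0.9 [ 6.9 -0.1 -3. ]
0.85 [ 7.  -0.1 -2.6]
0.8 [ 7.2 -0.1 -2.2]
0.75 [ 7.3 -0.1 -1.9]
0.7 [ 7.3 -0.1 -1.5]
0.65 [ 7.4 -0.1 -1.2]
0.6 [ 7.5 -0.1 -0.8]
0.55 [ 7.5 -0.1 -0.4]
0.5 [ 7.5 -0.1 -0. ]
0.45 [ 7.5 -0.1  0.3]
```

Call:
move_arm:
  increments:
    - [24, 3.5, 0, -0.5, -0.005, -0.01, 0]
    - [24, 3.5, 0, -1, 0, -0.01, 0]
    - [24, 3.5, 0, -0.5, 0, 0, 0]
    - [24, 3.5, 0, -0.5, 0, 0, 0]
    - [24, 3.5, 0, 0, 0, 0, 0]

```text
time: 30.48
tool_pos: [0.5247, 0.2261, 0.2134]
tool_rot: [-3.138, -0.006, -0.074]
contact_force: [3.7, -0.7, 1.6]
opening: 0.0304
```

```bash
python3 -c "
from h import *
lev(np.round(np.arange(.6,.3,-.05),2))"
```

```text
theta est 0.713 pos [0.5247 0.2261 0.2134] err [ 0.1  2.3 -0.6] rot [-3.138 -0.006 -0.074] F [ 3.7 -0.7  1.6] op 30.4 t 30.475
turn [-0.004 -0.006 -0.019]
0.6 [16.8  1.9 -3.2]
0.55 [ 7.5 -0.1 -0.5]
0.5 [ 7.5 -0.1 -0.1]
0.45 [ 7.5 -0.1  0.2]
0.4 [ 7.5 -0.1  0.6]
0.35 [ 7.4 -0.1  1. ]
```

Call:
move_arm:
  increments:
    - [24, 4.5, 0, -1, 0, 0, 0]
    - [24, 4.5, 0, -1, 0, 0, 0]
    - [24, 4.5, 0, -0.5, 0, 0, 0]
    - [24, 4.5, 0, 0, 0, 0, 0]
    - [24, 4.5, 0, 0.3, 0, 0, 0]
    - [24, 4.5, 0, 0.5, 0, 0, 0]

```text
time: 31.22
tool_pos: [0.5523, 0.2242, 0.2143]
tool_rot: [-3.138, -0.002, -0.074]
contact_force: [1.7, 0.5, -1.2]
opening: 0.0305
```

```bash
python3 -c "
from h import *
lev(np.round(np.arange(.4,.1,-.05),2))"
```

```text
theta est 0.527 pos [0.5523 0.2242 0.2143] err [ 0.1  1.9 -3. ] rot [-3.138e+00 -2.000e-03 -7.400e-02] F [ 1.7  0.5 -1.2] op 30.5 t 31.225
turn [-0.004 -0.003 -0.019]
0.4 [19.   1.6 -2.3]
0.35 [ 7.4 -0.1  1. ]
0.3 [ 7.4 -0.1  1.3]
0.25 [ 7.3 -0.1  1.7]
0.2 [ 7.2 -0.1  2.1]
0.15 [ 7.1 -0.1  2.4]
0.1 [ 7.  -0.1  2.8]
```

Call:
move_arm:
  increments:
    - [24, 5, 0, 0, 0, 0, 0]
    - [24, 5, 0, 0, 0, 0, 0]
    - [24, 5, 0, 0.3, 0, 0, 0]
    - [24, 5, 0, 0.8, 0, 0, 0]
    - [24, 5, 0, 1.2, 0, 0, 0]
    - [24, 5, 0, 1.5, 0, 0, 0]

```text
time: 31.98
tool_pos: [0.5834, 0.2219, 0.2098]
tool_rot: [-3.138, 0.0, -0.074]
contact_force: [1.5, 1.0, -0.3]
opening: 0.0311
```

```bash
python3 -c "
from h import *
lev(np.round(np.arange(.3,-.01,-.05),2))"
```

```text
theta est 0.318 pos [0.5834 0.2219 0.2098] err [ 0.1  1.3 -5.1] rot [-3.138  0.    -0.074] F [ 1.5  1.  -0.3] op 31.1 t 31.975
turn [-0.004 -0.    -0.019]
0.3 [ 2.6  1.3 -4.6]
0.25 [ 7.3 -0.1  1.7]
0.2 [ 7.2 -0.1  2. ]
0.15 [ 7.1 -0.1  2.4]
0.1 [ 7.  -0.1  2.7]
0.05 [ 6.8 -0.1  3.1]
0.0 [ 6.7 -0.1  3.4]
```

Call:
move_arm:
  increments:
    - [24, 5, 0, -1, 0, 0, 0]
    - [24, 5, 0, 0, 0, 0, 0]
    - [24, 5, 0, 0, 0, 0, 0]
    - [24, 5, 0, 1, 0, 0, 0]
    - [24, 5, 0, 2, 0, 0, 0]

```text
time: 32.6
tool_pos: [0.6084, 0.2204, 0.2053]
tool_rot: [-3.139, 0.006, -0.073]
contact_force: [1.7, 2.2, -1.2]
opening: 0.0309
```

```bash
python3 -c "
from h import *
lev(np.round(np.arange(.15,-.01,-.05),2))"
```

```text
theta est 0.145 pos [0.6084 0.2204 0.2053] err [ 0.1  1.2 -2.7] rot [-3.139  0.006 -0.073] F [ 1.7  2.2 -1.2] op 30.9 t 32.6
turn [-0.003  0.006 -0.018]
0.15 [-0.7  1.2 -3. ]
0.1 [ 7.  -0.1  2.7]
0.05 [ 6.8 -0.1  3.1]
-0.0 [ 6.7 -0.1  3.4]
```

Call:
move_arm:
  increments:
    - [24, 4.5, 0, 2, 0, 0, 0]
    - [24, 4.5, 0, 2, 0, 0, 0]
    - [24, 4.5, 0, 2, 0, 0, 0]
    - [24, 4, 0, 2, 0, 0, 0]
    - [24, 3, 0, 1, 0, 0, 0]

```text
time: 33.22
tool_pos: [0.6287, 0.2193, 0.1982]
tool_rot: [-3.138, 0.008, -0.073]
contact_force: [-16.1, 0.9, 10.5]
opening: 0.0307
```

```bash
python3 -c "
from h import *
lev([0])
c=snap('wrist','w23.png')"
```

```text
theta est -0.005 pos [0.6287 0.2193 0.1982] err [ 0.1  1.2 -0.5] rot [-3.138  0.008 -0.073] F [-16.1   0.9  10.5] op 30.7 t 33.225
turn [-0.004  0.008 -0.018]
0 [-0.6  1.2 -0.8]
```

View pics/w23.png

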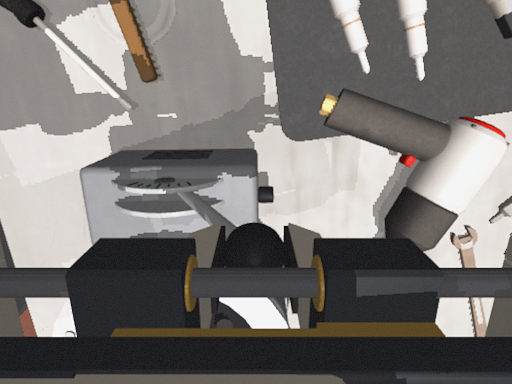

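Call:
move_arm:
  increments:
    - [34, 0, 0, 0, 0, 0, 0]
    - [40, 0, 0, 0, 0, 0, 0]
    - [50, 0, 0, 0, 0, 0, 0]
    - [60, 0, 0, 0, 0, 0, 0]
    - [60, 0, 0, 0, 0, 0, 0]

```text
time: 33.9
tool_pos: [0.6297, 0.2183, 0.1993]
tool_rot: [-3.139, 0.005, -0.073]
contact_force: [-0.5, -0.4, 0.2]
opening: 0.0594
```

```bash
python3 -c "
from h import *
lev([0])
c=snap('wrist','w24.png')"
```

```text
theta est -0.013 pos [0.6297 0.2183 0.1993] err [0.  0.3 1.3] rot [-3.139  0.005 -0.073] F [-0.5 -0.4  0.2] op 59.4 t 33.9
turn [-0.002  0.005 -0.018]
0 [-1.7  0.3  0.3]
```

View pics/w24.png

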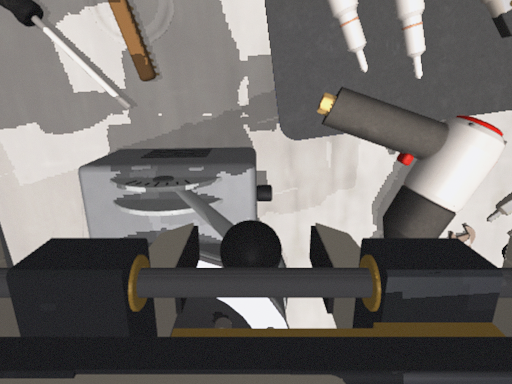

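Freed cleanly with the ball at its rest position; go straight up and check.

Call:
move_arm:
  increments:
    - [60, 0, 0, -15, 0, 0, 0]
    - [60, 0, 0, -35, 0, 0, 0]
    - [60, 0, 0, -45, 0, 0, 0]
    - [60, 0, 30, -10, 0, 0, 0]
    - [60, 0, 40, 0, 0, 0, 0]
    - [60, 0, 0, 0, 0, 0, 0]
    - [60, 0, 0, 0, 0, 0, 0]

```text
time: 34.83
tool_pos: [0.6256, 0.1474, 0.3147]
tool_rot: [-3.138, -0.003, -0.072]
contact_force: [-0.1, 0.6, 0.0]
opening: 0.0603
```

```bash
python3 -c "
from h import *
np.set_printoptions(precision=4,suppress=True)
c=snap('wrist','w25.png');snap('scene','s25.png');inc(.6,.1,.3)
print(proj(c,[.629,.217,.207]))
im=cv2.imread('pics/s25.png');a=cv2.resize(im[90:330,180:360],None,fx=2.5,fy=2.5,interpolation=2)
b=cv2.imread('pics/w25.png');cv2.imwrite('pics/s25b.png',a)
"
```

```text
pos [0.6256 0.1476 0.3142] rot [-3.138 -0.002 -0.071] F [-0.93 -0.1  -1.07] op 59.7 t 34.925
shift mm [-22.2  49.4  14. ] turn [-0.001 -0.004 -1.642]
[250.8583 101.2853]
```

View pics/w25.png

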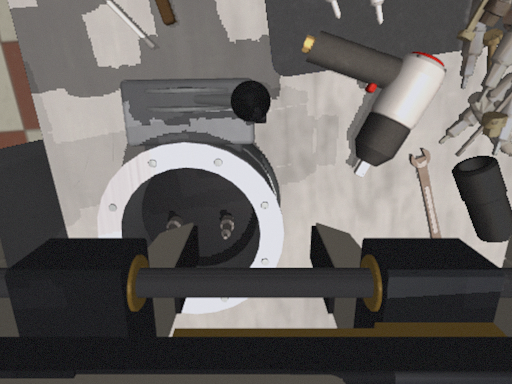

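View pics/s25b.png

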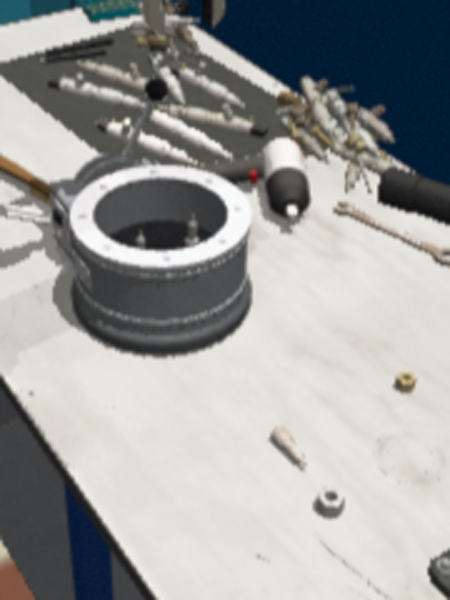

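```bash
python3 -c "
from cell import robot
print(robot.hand_in())"
```

```text
the job is handed in; nothing more can be done
None
```

Both nozzles are standing upright on the tray in the well, and the field lever has been pulled to its front stop and eased back home. I handed the job in at about 35 s; no verdict was reported.

- **Nozzles:** I found the tray by touch at about 63 mm below the mouth. The wrist force peaked at about 9 N on the first nozzle and 3 to 4 N on the second, and I eased off slightly before releasing each one.
- **Lever:** The stop showed as a clear rise in force at an estimated 1.05 rad. I eased it back over about 4 s, until it pressed against the home stop at an estimated 0 rad, and only then opened the fingers. These angles are worked out from the tool position, because the joint itself isn't reported.
- **Last checks:** The final pictures show both nozzles upright in the well. The ball is at its rest position, with its predicted and seen pixels agreeing. The lying nozzle and the union nut look untouched. The arm is clear of everything.

Three checks disagreed or showed a problem:
- **Gripper opening:** It read about 15.5 mm on the 18 mm collars and about 30.5 mm on the 32 mm ball. The pictures and the lift showed both grips were sound.
- **Tray depth:** My camera estimate of about 73 mm was wrong by about 10 mm, so I relied on the touch.
- **Slip on the ball:** The fingers crept up by about 7 mm midway through the pull. I loosened the grip and worked them back down before carrying on, and the lever gave back only about 0.03 rad.

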